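Push a disc case back into the sprung row

TASK

Put the red disc case back into the packed rack, nose first, directly to the left of the yellow case (left as the robot sees it): ease it gently in between its neighbours, without forcing it, until it is fully home against the back stop, upright and flush with the others. The other cases must not be lifted out or toppled and must also end upright and fully home; leave the other things on the bench alone.

Things in the scene. Friction and masses are not known exactly. Their poses are not given: they have to be found in the camera images.
- red_case: Bright red, loose: flat plastic disc case standing on edge, 120 mm long (x), 30 thick (y), 100 tall (z), 220 g, slippery. Origin: centre of underside. Spine end at -x (upright edges rounded, 6 mm radius). Sides flat and parallel from x -54 to +35 mm, then tapering to an upright nose edge 4 mm wide at x +60. Starts on the bench to the robot's right, nose away from the robot within 0.5 rad.
- black_case: Black case, same shape, size and axes as the red one (origin: centre of underside). Stands packed in the rack, spine to the robot, nose against the back stop. Always the leftmost of the four.
- blue_case: Blue case, same shape, size and axes as the red one (origin: centre of underside). Stands packed in the rack, spine to the robot, nose against the back stop. Any of the three places right of the black case.
- grey_case: Grey case, same shape, size and axes as the red one (origin: centre of underside). Stands packed in the rack, spine to the robot, nose against the back stop. Any of the three places right of the black case.
- yellow_case: Yellow case, same shape, size and axes as the red one (origin: centre of underside). Stands packed in the rack, spine to the robot, nose against the back stop. Any of the three places right of the black case.
- rack: Fixed aluminium rack, row of cases inside. Origin on the bench; x points into the rack (push direction), y left along the row. Floor plate 6 mm thick from x -125 mm (open loading apron before the row) to the back. A case fully home has its origin at x +2 mm, its spine at x -58. Fixed left frame plate at y +147 mm. Turned by up to 0.2 rad.
- rack_stop (a point): Point on the face of the rack's back stop (rack x +62 mm, y +17, z 40); the stop is a wall along the row, its top 70 mm above the bench.
- rack_cheek (a point): Point on the inner face of the fixed right cheek (rack y -82 mm, x 0, z 40; 80 mm high). The row is packed against it without gaps, so cases to the right of a seam cannot give way; those to the left can.
- follower (a joint): Dark steel sprung plate closing the left end of the row. 0 m: pressed on four packed cases (inner face at rack y +39 mm); grows to the left, end at 0.085; 0.030 with a fifth case in. The spring pushes right with 2 N at 0 and 2.8 N at 0.03, so the row closes up again by itself; cases left of a half inserted one may turn aslant and straighten as it goes in.
- oil_bottle: Bystander: amber bottle, 54 mm across, 130 mm tall, origin at its foot.
- disc_stack: Bystander: brass disc lying flat, 100 mm across, 12 mm high, origin at its underside.
- paste_tin: Bystander: green jar with metal lid, 70 mm across, 50 mm tall, origin at its foot.
- screwdriver: Bystander: screwdriver lying on the bench, 180 mm long.
- red_spine (a point): The middle of the red case's spine face: 60 mm from the red case's origin towards -x, 50 mm up. It tells spine from nose.

How it is judged:
At the end, for the whole second after the job is handed in: All five cases stand upright (within 4.5 degrees) and at rest on the rack's floor, each at home (no more than about 6 mm short of the back stop); the red case is next to the yellow one on its left (26 to 36 mm centre to centre), spine towards the robot and in line with the rack within 4.5 degrees (x of black_case in the frame of rack between -0.004 and 0.009 m and z of black_case in the frame of rack between 0.003 and 0.01 m and angle between each of black_case, blue_case, grey_case, yellow_case, red_case's own z axis and vertical below 0.08 rad and linear speed of each of black_case, blue_case, grey_case, yellow_case, red_case below 0.01 m/s and x of blue_case in the frame of rack between -0.004 and 0.009 m and z of blue_case in the frame of rack between 0.003 and 0.01 m and x of grey_case in the frame of rack between -0.004 and 0.009 m and z of grey_case in the frame of rack between 0.003 and 0.01 m and x of yellow_case in the frame of rack between -0.004 and 0.009 m and z of yellow_case in the frame of rack between 0.003 and 0.01 m and x of red_case in the frame of rack between -0.004 and 0.009 m and z of red_case in the frame of rack between 0.003 and 0.01 m and y of red_case in the frame of yellow_case between 0.026 and 0.036 m and angle between the x axis of red_case and the x axis of rack, either way round below 0.08 rad and x of red_spine in the frame of rack below -0.05 m); the robot touches nothing.
It fails at once if another case is toppled (leans more than 20 degrees) (angle between any of black_case, blue_case, grey_case, yellow_case's own z axis and vertical above 0.35 rad).
It fails at once if another case is lifted out of the rack (more than 25 mm) (z of any of black_case, blue_case, grey_case, yellow_case in the frame of rack above 0.031 m).
It fails at once if the red case is forced: more than 45 N against another case or the rack (contact force between red_case and rack above 45 N or contact force between red_case and black_case above 45 N or contact force between red_case and blue_case above 45 N or contact force between red_case and grey_case above 45 N or contact force between red_case and yellow_case above 45 N).
It fails at once if a bystander (bottle, brass disc, jar, screwdriver) is moved by more than 30 mm (distance of any of oil_bottle, disc_stack, paste_tin, screwdriver from where it was at the start of the episode above 0.03 m).
It also fails if it takes over 70 s, if anything falls off the work surface, if the arm or the gripper's body presses on something with over 40 N, if the wrist force passes 120 N, or if a joint passes its speed limit or range.

ROBOT

A 6-joint arm with a two-finger parallel gripper is mounted at the origin on the work surface. World frame = base frame: x ahead of the robot, y to its left, z up, the work surface at z = 0. Lengths are in m, angles in rad, forces in N, time in s.
With the tool pointing down it reaches from about 0.375 to 0.975 m from the base axis. Payload 3.8 kg.
Tool frame: the origin (TCP) lies at the very end of the fingers, on their centre line; the grasp point (between the pads) lies bot.grip_point_offset behind it (bot.grip_point_offset is the distance from the TCP to the grasp point, in m); z points along the fingers, y is the line along which they close (so a half turn about z gives the same grasp; the last joint's range is limited). The gripper opens to 85 mm and grips with 20 to 120 N. Pads are 22 mm wide; open, the fingers measure 114 mm over their backs; the gripper's body (76 mm by 85 mm) begins 54 mm behind the grasp point. The pads swing forward as they close: fully open they stand 13 mm farther back than shut.
Start: joints at [-1.155, 0.264, 1.604, -0, 1.274, -0.037], TCP at [0.295, -0.607, 0.231] pointing down, gripper open.
Joint ranges: [-2.63, 2.63], [-0.94, 2.18], [0.31, 2.57], [-1.31, 4.45], [0, 2.66], [-2.55, 2.55]. Speed limits (rad/s): [2.57, 2.57, 3.14, 3.14, 3.14, 3.14].

INTERFACE

Orientations are given as a rotation vector (axis times angle).
In Python, from workcell import bot, vision gives the robot as it stands.
- The arm moves only by the tool play_rows, never from a script. Its argument "rows" is a list of rows, each an object of numbers: "dx", "dy", "dz": the shift along the tool's x, y, z as a fraction of full scale; "roll": the turn about the tool's z as a fraction of full scale; "fingers": the closure, from 0 (fully open) to 1 (shut). In form: [{"dx": .., "dy": .., "dz": .., "roll": .., "fingers": ..}, ...]. A call has 1 to 20 rows; each row shifts and turns the commanded pose from where the row before left it, along the tool's axes as they then stand; what a row does not reach is not made up. Full scale, the value 1, is 0.04 m for a shift and 4 degrees for a turn. A row lasts 1/12 s, in which the tool goes at most 41.7 mm and 7.16 degrees, less where a joint would pass 70% of its speed; a pose out of reach is approached as far as the arm can. A call with a number of a shift or a turn outside -1 to 1 is refused whole. A call with a gripper value outside its range is refused whole. The fingers move at their own pace and stop on an object; "grip_force" is the grip in N (left out, the last holds). Time passes only in rows, so rows that do not move let the fingers close. It gives the time, the measured TCP pose, the force and the opening at its end, in the units of the state.
- bot.read_state(): the state, without advancing time (a new reading comes with each control period).
- vision.read_camera(name): name is "scene" or "top" or "wrist"; returns a dict with "pixels" (400x640x3 uint8, red, green, blue), "depth" (400x640 float32, m along the optical axis (not along the pixel's ray), 0 where there is no reading), "fx", "fy", "cx", "cy" (pixels), "R" (3x3) and "t" (3): a world point X has camera coordinates R X + t. Camera axes: x right, y down, z forward; pixel columns grow to the right and rows downward; lengths in m; the calibration is good to about 2 mm. A picture is of the moment at which its call begins.
- bot.finish_job(): hands the job in, once; it reports no verdict.
The state is a dict: "time": time; "q": joint angles; "joint_vel": joint speeds; "joint_torque": joint torques, N m; "tool_pos": TCP position; "tcp_rot": TCP orientation; "wrist_force": force on the tool from outside, world axes, zero at the start; "torque": the same for the moment, N m; "width": opening from 0.0 (shut) to 1.0 (fully open).
Only numpy, scipy, OpenCV 4.12 (cv2) and the standard library are available. Lean on these libraries where they do the work, as an engineer would, in place of code of your own. Each camera call takes 0.05 s, during which the arm holds its last target. There are 200 camera calls.

## Working session

There is one attempt and no reset: what is moved stays moved. The work goes in short steps, Python scripts to look and compute and a tool call to move; the robot and the scene stay as the last step left them, time stands still between calls to the robot, and variables do not carry over. Pictures are saved under pics/ and viewed, on a budget of 10 in all, crops included, one or two more only if the job needs it, and the job is handed in when it is done.

Besides the shell and the picture viewer there is one more tool, called as name(argument=value, ...) on one line, values as JSON. play_rows: Moves the arm, as the interface text tells. Its arguments: {"type":"object","properties":{"rows":{"type":"array","items":{"type":"object","properties":{"dx":{"type":"number","minimum":-1,"maximum":1},"dy":{"type":"number","minimum":-1,"maximum":1},"dz":{"type":"number","minimum":-1,"maximum":1},"roll":{"type":"number","minimum":-1,"maximum":1},"fingers":{"type":"number"}}}},"grip_force":{"type":"number"}},"required":["rows"]}

```bash
mkdir -p pics
cat > h.py <<'E'
import numpy as np, cv2
from workcell import bot, vision
def cam(n):
    c=vision.read_camera(n); c['R']=np.array(c['R']); c['t']=np.array(c['t']); return c
def cloud(c):
    d=c['depth']; v,u=np.mgrid[:d.shape[0],:d.shape[1]]
    P=np.stack([(u-c['cx'])/c['fx']*d,(v-c['cy'])/c['fy']*d,d],-1)
    return (P-c['t'])@c['R']   # R^T (P-t)
def save(c,n): cv2.imwrite('pics/'+n,cv2.cvtColor(c['pixels'],cv2.COLOR_RGB2BGR))
def hsv(c): return cv2.cvtColor(c['pixels'],cv2.COLOR_RGB2HSV)
E
python3 - <<'E'
from h import *
a=cam('top');b=cam('scene')
save(a,'t0.png');
cv2.imwrite('pics/s0.png',cv2.cvtColor(b['pixels'],cv2.COLOR_RGB2BGR))
print(bot.grip_point_offset,bot.read_state())
for c in(a,b):print(c['R'].round(3),c['t'].round(3),c['fx'])
np.savez('t0.npz',P=cloud(a),h=hsv(a));np.savez('s0.npz',P=cloud(b),h=hsv(b))
for c in (a,b):
  P=cloud(c);h=hsv(c)
  for n,lo,hi in(('red',0,6),('yel',24,34),('blue',100,125),('green',45,85)):
    m=(h[...,0]>=lo)&(h[...,0]<=hi)&(h[...,1]>130)&(h[...,2]>60)&(c['depth']>0)
    q=P[m]; v,u=np.nonzero(m)
    if len(q):print(n,len(q),np.median(u),np.median(v),np.percentile(q,[2,50,98],axis=0).round(3).tolist())
E
```

```text
0.0187 {'time': 0.1, 'q': array([-1.15492706e+00,  2.64689377e-01,  1.60528257e+00,  1.23931649e-05,
        1.27372209e+00, -3.68767959e-02]), 'joint_vel': array([ 0.00016277, -0.00144977, -0.0035795 ,  0.00112554,  0.00121756,
       -0.00038811]), 'joint_torque': array([ 6.79843615e-04, -5.16705322e+01, -3.68590379e+01, -6.82872314e-05,
        6.27639267e-03, -4.44943240e-06]), 'tool_pos': array([ 0.29500691, -0.60635388,  0.23005438]), 'tcp_rot': array([-3.05942868e+00, -7.04644137e-01,  6.03090359e-04]), 'wrist_force': array([ 0.10507838, -0.25396496, -0.21222627]), 'torque': array([-0.00561345, -0.01084603, -0.00895599]), 'width': 0.9986396733318255}
[[ 0.016 -1.    -0.008]
 [-0.99  -0.015 -0.14 ]
 [ 0.14   0.011 -0.99 ]] [0.01  0.583 1.235] 431.0487863571249
[[ 0.571  0.82  -0.024]
 [ 0.425 -0.321 -0.846]
 [-0.702  0.473 -0.532]] [-0.333 -0.198  1.658] 394.09388667898185
red 9308 567.0 184.0 [[0.292, -0.823, 0.024], [0.611, -0.662, 0.16], [0.717, 0.683, 0.219]]
yel 331 329.0 170.0 [[0.409, -0.039, 0.001], [0.651, -0.024, 0.106], [0.709, 0.381, 0.111]]
blue 1803 485.0 120.0 [[0.604, -0.636, 0.0], [0.833, -0.509, 0.008], [0.918, 0.019, 0.109]]
green 6893 176.0 292.0 [[0.194, 0.287, -0.004], [0.298, 0.422, 0.001], [0.404, 0.555, 0.007]]
red 16064 67.0 289.0 [[0.518, -0.801, 0.013], [0.72, -0.676, 0.143], [0.724, -0.351, 0.162]]
yel 277 325.0 195.0 [[0.6, -0.041, 0.074], [0.683, -0.033, 0.102], [0.715, -0.011, 0.108]]
blue 8767 174.0 337.0 [[0.763, -0.634, 0.004], [0.833, -0.53, 0.042], [0.923, -0.402, 0.082]]
green 1137 357.0 141.0 [[0.208, 0.298, -0.002], [0.301, 0.41, 0.001], [0.396, 0.54, 0.004]]
```

View pics/t0.png

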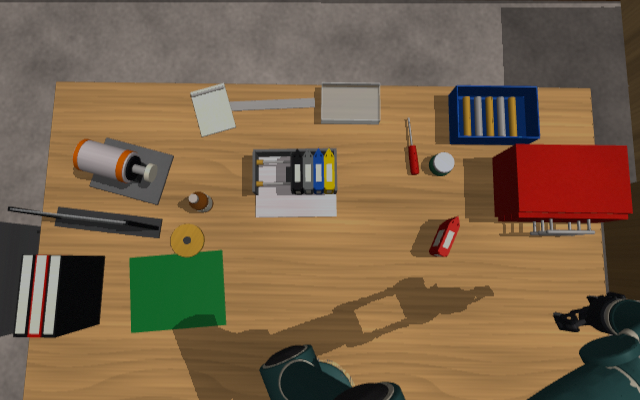

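View pics/s0.png

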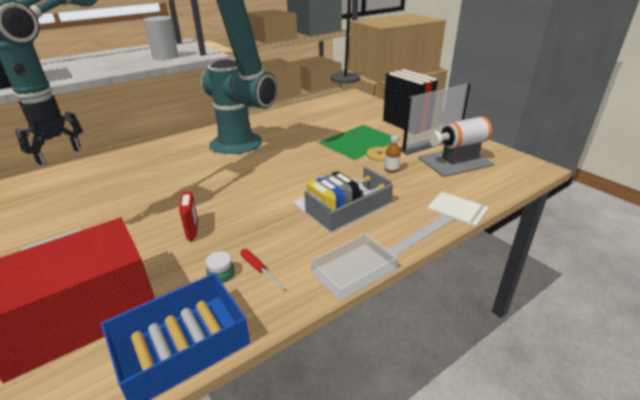

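The top view shows black, grey, blue and yellow from left to right at x px 297–329 (y px 172), so the target seam is blue|yellow. The red case is at px (445,237) with its nose towards the upper right. Next I measure both poses.

```bash
python3 - <<'E'
from h import *
z=np.load('t0.npz');P,h=z['P'],z['h']
def box(u0,u1,v0,v1):
    m=np.zeros(P.shape[:2],bool);m[v0:v1,u0:u1]=1;return m
def rect(q):
    (c,s,a)=cv2.minAreaRect((q[:,:2]*1000).astype(np.float32)); return np.round(c,1),np.round(s,1),round(a,2)
# red top face
m=box(420,475,205,265)&(P[...,2]>0.094)&(P[...,2]<.107)
q=P[m];print('redtop',len(q),rect(q),np.median(q[:,2]))
mm=q[:,:2].mean(0);w,V=np.linalg.eigh(np.cov((q[:,:2]-mm).T));print(mm,np.degrees(np.arctan2(V[1,1],V[0,1])),np.sqrt(w)*np.sqrt(12))
# row tops
m=box(285,340,140,205)&(P[...,2]>0.099)&(P[...,2]<.115)
q=P[m];print('rowtop',len(q),rect(q),np.median(q[:,2]))
for n,lo,hi in(('yel',22,34),('blue',100,125)):
    k=m&(h[...,0]>=lo)&(h[...,0]<=hi)&(h[...,1]>110)
    q=P[k];print(n,len(q),rect(q),q.mean(0),np.median(q[:,2]))
# rack apron plate
m=box(245,345,190,222)&(P[...,2]>0.003)&(P[...,2]<.012)&(h[...,1]<60)
q=P[m];print('apron',len(q),rect(q),q.min(0),q.max(0))
# back stop top
m=box(245,345,140,165)&(P[...,2]>0.06)&(P[...,2]<.08)
q=P[m];print('stop',len(q),rect(q),np.polyfit(q[:,1],q[:,0],1))
m=box(245,345,140,222)&(P[...,2]>0.074)&(P[...,2]<.086)
q=P[m];print('cheekish',len(q),rect(q))
E
cat > crop.py <<'E'
import cv2
a=cv2.imread('pics/t0.png')
x=cv2.resize(a[140:225,240:345],None,fx=4.5,fy=4.5,interpolation=cv2.INTER_CUBIC);y=cv2.resize(a[205:265,415:475],None,fx=4.5,fy=4.5,interpolation=cv2.INTER_CUBIC)
import numpy as np
H=max(x.shape[0],y.shape[0]);p=lambda i:np.pad(i,((0,H-i.shape[0]),(0,0),(0,0)))
cv2.imwrite('pics/t0c.png',np.hstack([p(x),p(y)]))
E
python3 crop.py
```

```text
redtop 433 (array([ 472.7, -362.2]), array([ 32.2, 118.5]), 66.71) 0.09987485366190711
[ 0.46842671 -0.35945131] 156.12971899951796 [0.03020865 0.10979293]
rowtop 1599 (array([654.8,  21.2]), array([118.7, 119.4]), 1.3) 0.10638941384265191
yel 295 (array([655.7, -24.3]), array([117. ,  28.5]), 0.72) [ 0.65291234 -0.02414744  0.10607031] 0.10607268048496449
blue 296 (array([654.2,   6.9]), array([116.5,  28.5]), 0.92) [0.65165481 0.00740715 0.10623402] 0.10622101895004614
apron 1697 (array([567.8,  72.6]), array([ 80.3, 243.7]), 0.76) [ 0.52608309 -0.04949672  0.00300846] [0.60753069 0.19472067 0.0119799 ]
stop 290 (array([698.3,  77.1]), array([ 51.2, 244.3]), 0.79) [-0.03428821  0.71683954]
cheekish 281 (array([657.7,  76.4]), array([127.7, 244.8]), 1.26)
```

View pics/t0c.png

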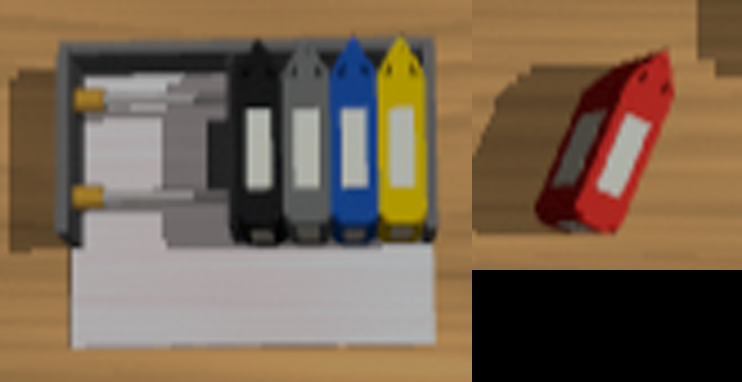

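The crop shows the rack almost square to the world (yaw about 0.9°), with yellow against the right cheek and the red nose pointing up-right (yaw about -23.5°). I'm moving above the red grasp point, 36 mm back from its centre, and rolling to align.

play_rows(rows=[{"dx": 0.61,"dy": -0.423,"dz": 0.075,"fingers": 0},{"dx": 0.61,"dy": -0.423,"dz": 0.075,"fingers": 0},{"dx": 0.61,"dy": -0.423,"dz": 0.075,"fingers": 0},{"dx": 0.61,"dy": -0.423,"dz": 0.075,"fingers": 0},{"dx": 0.61,"dy": -0.423,"dz": 0.075,"fingers": 0},{"dx": 0.61,"dy": -0.423,"dz": 0.075,"fingers": 0},{"dx": 0.61,"dy": -0.423,"dz": 0.075,"fingers": 0},{"dx": 0.61,"dy": -0.423,"dz": 0.075,"fingers": 0},{"dx": 0.61,"dy": -0.423,"dz": 0.075,"fingers": 0},{"dx": 0.61,"dy": -0.423,"dz": 0.075,"fingers": 0}])

```text
validation failed for argument at $.ro...
```

play_rows(rows=[{"roll": 0.95,"fingers": 0},{"roll": 0.95,"fingers": 0},{"roll": 0.95,"fingers": 0},{"roll": 0.95,"fingers": 0},{"roll": 0.95,"fingers": 0},{"roll": 0.95,"fingers": 0},{"roll": 0.95,"fingers": 0},{"roll": 0.95,"fingers": 0},{"roll": 0.95,"fingers": 0},{"roll": 0.95,"fingers": 0},{"roll": 0.95,"fingers": 0},{"roll": 0.95,"fingers": 0},{"roll": 0.95,"fingers": 0},{"roll": 0,"fingers": 0}])

```text
validation failed for argument at $.ro...
```

```bash
cat >> h.py <<'E'
from scipy.spatial.transform import Rotation as Ro
def tool():
    s=bot.read_state();M=Ro.from_rotvec(s['tcp_rot']).as_matrix()
    print('t',round(s['time'],2),'tcp',s['tool_pos'].round(4),'yaw',np.degrees(np.arctan2(M[1,0],M[0,0])).round(2),'zax',M[:,2].round(3),'F',s['wrist_force'].round(2),'w',round(s['width'],3))
    return s,M
def to(xyz):
    s,M=tool();d=M.T@(np.array(xyz)-s['tool_pos']);print('shift tool mm',(d*1000).round(1));return d
E
python3 - <<'E'
from h import *
tool();c=cam('wrist');save(c,'w1.png');P=cloud(c);h=hsv(c)
print(c['R'].round(3),c['t'].round(3))
m=((h[...,0]<8)|(h[...,0]>172))&(h[...,1]>130)&(P[...,2]>.09)&(P[...,2]<.11)&(c['depth']>0)
q=P[m];print(len(q),cv2.minAreaRect((q[:,:2]*1000).astype(np.float32)),np.median(q[:,2]))
a=cam('top');P=cloud(a);h=hsv(a)
m=np.zeros(h.shape[:2],bool);m[205:265,420:475]=1
m&=(P[...,2]>.094)&(P[...,2]<.107);q=P[m];print(len(q),cv2.minAreaRect((q[:,:2]*1000).astype(np.float32)))
E
```

```text
t 0.1 tcp [ 0.295  -0.6064  0.2301] yaw 25.94 zax [-0.001  0.002 -1.   ] F [ 0.11 -0.25 -0.21] w 0.999
[[ 0.437 -0.899 -0.003]
 [-0.863 -0.421  0.279]
 [-0.252 -0.12  -0.96 ]] [-0.674 -0.037  0.379]
0 ((0.0, 0.0), (0.0, 0.0), 0.0) nan
433 ((472.7420959472656, -361.36212158203125), (31.523250579833984, 117.89771270751953), 66.93297576904297)
  return _methods._mean(a, axis=axis, dtype=dtype,
  ret = ret.dtype.type(ret / rcount)
```

View pics/w1.png

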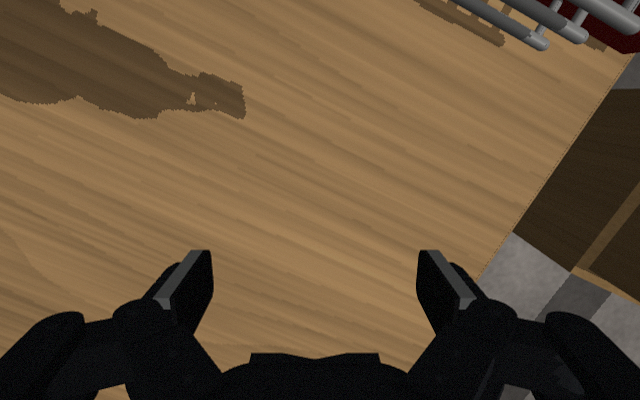

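The move was refused and the arm hasn't moved, so rows probably need every field. The wrist view shows only bench, with the fingers at px (190,280) and (440,280).

play_rows(rows=[{"dx": 0.61,"dy": -0.42,"dz": 0.07,"roll": 0,"fingers": 0},{"dx": 0.61,"dy": -0.42,"dz": 0.07,"roll": 0,"fingers": 0},{"dx": 0.61,"dy": -0.42,"dz": 0.07,"roll": 0,"fingers": 0},{"dx": 0.61,"dy": -0.42,"dz": 0.07,"roll": 0,"fingers": 0},{"dx": 0.61,"dy": -0.42,"dz": 0.07,"roll": 0,"fingers": 0},{"dx": 0.61,"dy": -0.42,"dz": 0.07,"roll": 0,"fingers": 0},{"dx": 0.61,"dy": -0.42,"dz": 0.07,"roll": 0,"fingers": 0},{"dx": 0.61,"dy": -0.42,"dz": 0.07,"roll": 0,"fingers": 0},{"dx": 0.61,"dy": -0.42,"dz": 0.07,"roll": 0,"fingers": 0},{"dx": 0.61,"dy": -0.42,"dz": 0.07,"roll": 0,"fingers": 0}])

```text
time: 1.03
tool_pos: [0.4416, -0.3477, 0.203]
tcp_rot: [-3.061, -0.705, 0.0]
wrist_force: [0.3, -0.6, -0.3]
width: 0.995
```

play_rows(rows=[{"dx": 0,"dy": 0,"dz": 0,"roll": 0.95,"fingers": 0},{"dx": 0,"dy": 0,"dz": 0,"roll": 0.95,"fingers": 0},{"dx": 0,"dy": 0,"dz": 0,"roll": 0.95,"fingers": 0},{"dx": 0,"dy": 0,"dz": 0,"roll": 0.95,"fingers": 0},{"dx": 0,"dy": 0,"dz": 0,"roll": 0.95,"fingers": 0},{"dx": 0,"dy": 0,"dz": 0,"roll": 0.95,"fingers": 0},{"dx": 0,"dy": 0,"dz": 0,"roll": 0.95,"fingers": 0},{"dx": 0,"dy": 0,"dz": 0,"roll": 0.95,"fingers": 0},{"dx": 0,"dy": 0,"dz": 0,"roll": 0.95,"fingers": 0},{"dx": 0,"dy": 0,"dz": 0,"roll": 0.95,"fingers": 0},{"dx": 0,"dy": 0,"dz": 0,"roll": 0.95,"fingers": 0},{"dx": 0,"dy": 0,"dz": 0,"roll": 0.95,"fingers": 0},{"dx": 0,"dy": 0,"dz": 0,"roll": 0.95,"fingers": 0},{"dx": 0,"dy": 0,"dz": 0,"roll": 0,"fingers": 0}])

```text
time: 2.2
tool_pos: [0.4411, -0.349, 0.2031]
tcp_rot: [-3.075, 0.641, 0.0]
wrist_force: [0.0, 0.8, -0.3]
width: 0.996
```

Run:
```python
from h import *
c=cam('wrist');save(c,'w2.png');P=cloud(c);h=hsv(c)
m=(P[...,2]>.094)&(P[...,2]<.107)&(c['depth']>0)&((h[...,0]<8)|(h[...,0]>172)|(h[...,2]>120))
m[240:]=0
q=P[m];print(len(q),cv2.minAreaRect((q[:,:2]*1000).astype(np.float32)),np.median(q[:,2]))
ca,sa=np.cos(np.radians(-23.3)),np.sin(np.radians(-23.3))
g=np.array([.4727,-.362])-.036*np.array([ca,sa]);print(g);to([*g,.046])
```

```text
6105 ((471.73077392578125, -364.38250732421875), (30.05126190185547, 119.14596557617188), 66.29766082763672) 0.10005937872846593
[ 0.43963593 -0.34776036]
t 2.25 tcp [ 0.4411 -0.349   0.2031] yaw -23.38 zax [-0.  0. -1.] F [-0.14 -0.09 -0.27] w 0.998
shift tool mm [ -1.8  -0.6 157.1]
```

View pics/w2.png

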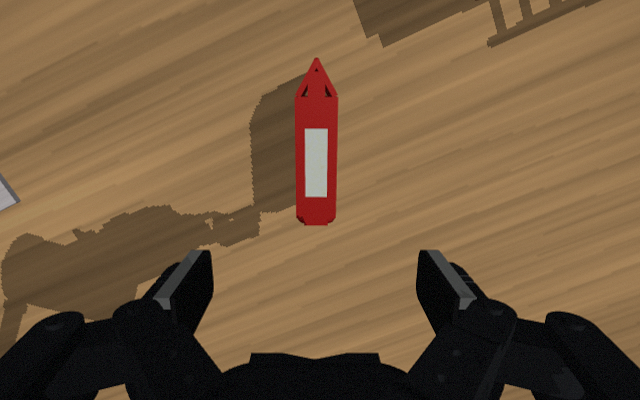

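The wrist view shows the red case squarely between the fingers: nose at px (316,58), spine at (316,224), aligned within about 0.3°. Next I descend and grip.

play_rows(rows=[{"dx": -0.045,"dy": 0.045,"dz": 0.5,"roll": 0.07,"fingers": 0},{"dx": 0,"dy": 0,"dz": 0.5,"roll": 0,"fingers": 0},{"dx": 0,"dy": 0,"dz": 0.5,"roll": 0,"fingers": 0},{"dx": 0,"dy": 0,"dz": 0.5,"roll": 0,"fingers": 0},{"dx": 0,"dy": 0,"dz": 0.5,"roll": 0,"fingers": 0},{"dx": 0,"dy": 0,"dz": 0.5,"roll": 0,"fingers": 0},{"dx": 0,"dy": 0,"dz": 0.5,"roll": 0,"fingers": 0},{"dx": 0,"dy": 0,"dz": 0.43,"roll": 0,"fingers": 0},{"dx": 0,"dy": 0,"dz": 0,"roll": 0,"fingers": 0},{"dx": 0,"dy": 0,"dz": 0,"roll": 0,"fingers": 1},{"dx": 0,"dy": 0,"dz": 0,"roll": 0,"fingers": 1},{"dx": 0,"dy": 0,"dz": 0,"roll": 0,"fingers": 1},{"dx": 0,"dy": 0,"dz": 0,"roll": 0,"fingers": 1},{"dx": 0,"dy": 0,"dz": 0,"roll": 0,"fingers": 1},{"dx": 0,"dy": 0,"dz": 0,"roll": 0,"fingers": 1},{"dx": 0,"dy": 0,"dz": 0,"roll": 0,"fingers": 1},{"dx": 0,"dy": 0,"dz": 0,"roll": 0,"fingers": 1},{"dx": 0,"dy": 0,"dz": 0,"roll": 0,"fingers": 1}], grip_force=60)

```text
time: 3.75
tool_pos: [0.4397, -0.3508, 0.0476]
tcp_rot: [3.073, -0.646, 0.003]
wrist_force: [-0.6, 1.2, 6.3]
width: 0.341
```

play_rows(rows=[{"dx": 0,"dy": 0,"dz": 0,"roll": 0,"fingers": 1},{"dx": 0,"dy": 0,"dz": -0.2,"roll": 0,"fingers": 1},{"dx": 0,"dy": 0,"dz": -0.2,"roll": 0,"fingers": 1},{"dx": 0,"dy": 0,"dz": -0.2,"roll": 0,"fingers": 1},{"dx": 0,"dy": 0,"dz": -0.2,"roll": 0,"fingers": 1},{"dx": 0,"dy": 0,"dz": 0,"roll": 0,"fingers": 1},{"dx": 0,"dy": 0,"dz": 0,"roll": 0,"fingers": 1}])

```text
time: 4.33
tool_pos: [0.4394, -0.3505, 0.079]
tcp_rot: [3.074, -0.646, 0.003]
wrist_force: [-0.8, -1.0, -2.3]
width: 0.342
```

Run:
```python
from h import *
s,M=tool();c=cam('wrist');save(c,'w3.png');P=cloud(c);h=hsv(c)
m=(P[...,2]>.09)&(c['depth']>0)&((h[...,0]<8)|(h[...,0]>172)|(h[...,2]>140))
m[:, :200]=0;m[:,450:]=0
L=(P[m]-s['tool_pos'])@M   # tool frame
k=(abs(L[:,1])<.02)&(L[:,0]>-.03)&(L[:,0]<.12)&(L[:,2]<-.03)
L=L[k];print(len(L),L.min(0).round(4),L.max(0).round(4))
for lo in np.arange(-.03,.11,.02):
    j=(L[:,0]>=lo)&(L[:,0]<lo+.02)
    if j.sum()>20:print(lo.round(2),j.sum(),np.percentile(L[j],[3,50,97],axis=0).round(4).tolist())
```

```text
t 4.33 tcp [ 0.4394 -0.3505  0.079 ] yaw -23.74 zax [ 0.001 -0.001 -1.   ] F [-0.79 -1.02 -2.33] w 0.342
32659 [-0.0097 -0.02   -0.0957] [ 0.0922  0.02   -0.03  ]
-0.01 3167 [[-0.008, -0.0138, -0.0536], [-0.001, 0.0004, -0.0524], [0.0097, 0.0154, -0.0511]]
0.01 6745 [[0.0105, -0.0141, -0.0857], [0.0198, 0.0001, -0.0526], [0.0294, 0.0154, -0.0514]]
0.03 7435 [[0.0306, -0.0133, -0.0537], [0.0405, 0.0007, -0.0525], [0.0494, 0.0149, -0.0513]]
0.05 8803 [[0.0506, -0.0134, -0.0534], [0.0604, 0.0007, -0.0522], [0.0692, 0.0148, -0.051]]
0.07 6278 [[0.0706, -0.0107, -0.0533], [0.0778, 0.0007, -0.0521], [0.0887, 0.012, -0.0432]]
0.09 231 [[0.09, -0.0023, -0.0532], [0.0909, 0.0005, -0.0521], [0.092, 0.0035, -0.0508]]
```

View pics/w3.png

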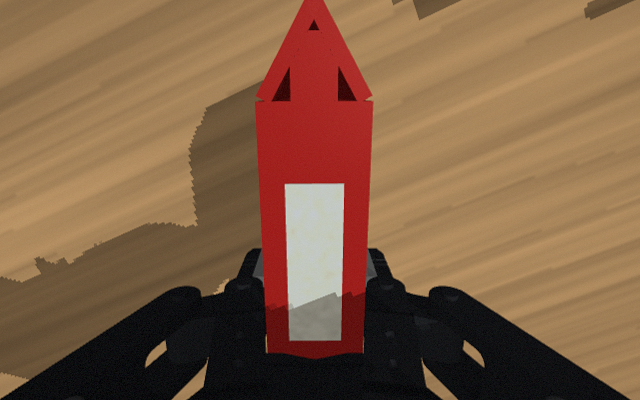

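The case is held level: its top is a constant 52 mm above the TCP along its length, it is centred within 1 mm, and the nose is at px (315,0). I'm carrying it in front of the blue|yellow seam.

play_rows(rows=[{"dx": 0,"dy": 0,"dz": 0,"roll": -0.88,"fingers": 1},{"dx": 0,"dy": 0,"dz": 0,"roll": -0.88,"fingers": 1},{"dx": 0,"dy": 0,"dz": 0,"roll": -0.88,"fingers": 1},{"dx": 0,"dy": 0,"dz": 0,"roll": -0.88,"fingers": 1},{"dx": 0,"dy": 0,"dz": 0,"roll": -0.88,"fingers": 1},{"dx": 0,"dy": 0,"dz": 0,"roll": -0.88,"fingers": 1},{"dx": 0,"dy": 0,"dz": 0,"roll": -0.88,"fingers": 1},{"dx": 0,"dy": 0,"dz": 0,"roll": 0,"fingers": 1}])

```text
time: 5.05
tool_pos: [0.4384, -0.3496, 0.0773]
tcp_rot: [-3.141, -0.027, 0.002]
wrist_force: [0.2, 0.0, -2.3]
width: 0.348
```

play_rows(rows=[{"dx": 0.02,"dy": -0.25,"dz": 0,"roll": 0,"fingers": 1},{"dx": 0.02,"dy": -0.5,"dz": 0,"roll": 0,"fingers": 1},{"dx": 0.02,"dy": -0.5,"dz": 0,"roll": 0,"fingers": 1},{"dx": 0.02,"dy": -0.5,"dz": 0,"roll": 0,"fingers": 1},{"dx": 0.02,"dy": -0.5,"dz": 0,"roll": 0,"fingers": 1},{"dx": 0.02,"dy": -0.5,"dz": 0,"roll": 0,"fingers": 1},{"dx": 0.02,"dy": -0.5,"dz": 0,"roll": 0,"fingers": 1},{"dx": 0.02,"dy": -0.5,"dz": 0,"roll": 0,"fingers": 1},{"dx": 0.02,"dy": -0.5,"dz": 0,"roll": 0,"fingers": 1},{"dx": 0.02,"dy": -0.5,"dz": 0,"roll": 0,"fingers": 1},{"dx": 0.02,"dy": -0.5,"dz": 0,"roll": 0,"fingers": 1},{"dx": 0.02,"dy": -0.5,"dz": 0,"roll": 0,"fingers": 1},{"dx": 0.02,"dy": -0.5,"dz": 0,"roll": 0,"fingers": 1},{"dx": 0.02,"dy": -0.5,"dz": 0,"roll": 0,"fingers": 1},{"dx": 0.02,"dy": -0.5,"dz": 0,"roll": 0,"fingers": 1},{"dx": 0.02,"dy": -0.5,"dz": 0,"roll": 0,"fingers": 1},{"dx": 0.02,"dy": -0.5,"dz": 0,"roll": 0,"fingers": 1},{"dx": 0.02,"dy": -0.25,"dz": 0,"roll": 0,"fingers": 1},{"dx": 0,"dy": 0,"dz": 0,"roll": 0,"fingers": 1},{"dx": 0,"dy": 0,"dz": 0,"roll": 0,"fingers": 1}])

```text
time: 6.72
tool_pos: [0.4476, -0.0096, 0.078]
tcp_rot: [3.141, 0.027, -0.0]
wrist_force: [-0.4, -0.9, -2.5]
width: 0.342
```

```bash
cat > w.py <<'E'
from h import *
import sys
def look(n):
    s,M=tool();c=cam('wrist');save(c,n);P=cloud(c);h=hsv(c);L=(P-s['tool_pos'])@M
    sat=(h[...,1]>110)&(c['depth']>0)
    def rep(nm,m,F):
        q=F[m]
        if len(q)>30:
            (cc,sz,a)=cv2.minAreaRect((q[:,:2]*1000).astype(np.float32));print(nm,len(q),np.round(cc,1),np.round(sz,1),round(a,2),'z',np.median(q[:,2]).round(4),'min/max',np.percentile(q,[1,99],axis=0).round(4).tolist())
    row=(P[...,2]>.1)&(P[...,2]<.112)&(P[...,0]>.57)
    rep('yel',row&sat&(h[...,0]>20)&(h[...,0]<36),P)
    rep('blue',row&sat&(h[...,0]>98)&(h[...,0]<128),P)
    rep('row',row,P)
    red=sat&((h[...,0]<8)|(h[...,0]>172))&(abs(L[...,2]+.0524)<.006)&(abs(L[...,1])<.03)&(L[...,0]<.11)
    rep('red(world)',red,P);rep('red(tool)',red,L)
look(sys.argv[1])
E
python3 w.py w4.png
```

```text
t 6.72 tcp [ 0.4476 -0.0096  0.078 ] yaw 0.97 zax [-0. -0. -1.] F [-0.38 -0.9  -2.55] w 0.342
red(world) 24687 [488.4 -10.1] [101.9  32.2] 0.34 z 0.1303 min/max [[0.4402, -0.0246, 0.1286], [0.537, 0.0051, 0.1317]]
red(tool) 24687 [40.8  1.3] [101.9  32.2] 0.64 z -0.0523 min/max [[-0.0075, -0.0139, -0.0537], [0.0894, 0.0155, -0.0506]]
```

View pics/w4.png

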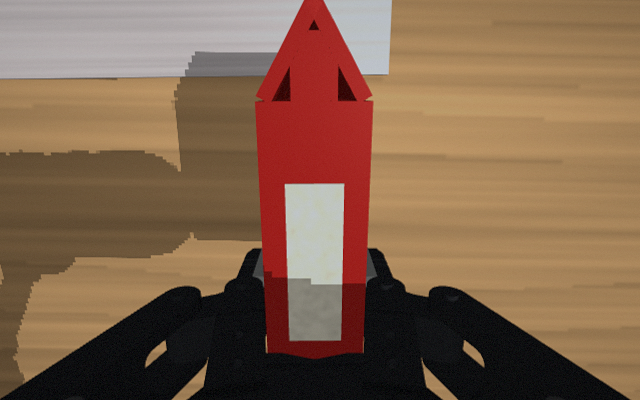

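The wrist view now shows only the red case and the apron (front edge at row 76, right edge at column 390). I'll measure red against the seam in the top camera, where a common calibration error cancels.

```bash
cat > rel.py <<'E'
from h import *
def rel(N=3):
    s,M=tool();out=[]
    for i in range(N):
        c=cam('top');P=cloud(c);h=hsv(c);H,S,V=h[...,0],h[...,1],h[...,2];ok=c['depth']>0
        near=ok&(P[...,0]>.38)&(P[...,0]<.73)&(P[...,1]>-.07)&(P[...,1]<.14)
        hi=near&(P[...,2]>.098)
        row=hi&(P[...,2]<.113)
        red=near&(S>130)&((H<8)|(H>172))&(P[...,2]>.08)
        ye=row&(S>110)&(H>20)&(H<36);bl=row&(S>110)&(H>98)&(H<128)
        def rc(m): return cv2.minAreaRect((P[m][:,:2]*1000).astype(np.float32))
        def mid(m):  # fit centre line y=a+b x using rows with both sides
            q=P[m];xs=np.arange(q[:,0].min()+.012,q[:,0].max()-.03,.005);r=[]
            for x in xs:
                k=abs(q[:,0]-x)<.004
                if k.sum()>3:r.append((x,(q[k,1].min()+q[k,1].max())/2,np.median(q[k,1])))
            r=np.array(r);b=np.polyfit(r[:,0],r[:,1],1);return b,r[:,1].mean(),r[:,0].mean()
        out.append([*[x for m in(red,ye,bl) for x in (mid(m)[1]*1000,mid(m)[2]*1000,np.degrees(np.arctan(mid(m)[0][0])))],P[red][:,2].max()*1000,np.percentile(P[red][:,0],99.5)*1000,np.percentile(P[red][:,0],.5)*1000, np.percentile(P[ye][:,0],.5)*1000, np.percentile(P[bl][:,0],.5)*1000])
    o=np.mean(out,0).round(1);print('red y,x,yaw',o[:3],'yel',o[3:6],'blue',o[6:9],'redz',o[9],'redx',o[11],o[10],'spine x yel,blue',o[12:]);return c,P
if __name__=='__main__':
    c,P=rel()
    b=cam('scene');Q=cloud(b);h=hsv(b);np.savez('s1.npz',P=Q,h=h)
    x=c['pixels'][135:285,240:400];y=b['pixels'][140:290,220:400]
    f=lambda i,w:cv2.resize(i,None,fx=w,fy=w,interpolation=cv2.INTER_CUBIC)
    im=np.hstack([f(x,2.4),f(y,2.4)]);cv2.imwrite('pics/r1.png',im[...,::-1]);print(im.shape)
    w=cam('wrist');W=cloud(w);hw=hsv(w)
    for nm,Z,hh in(('top',P,hsv(c)),('wrist',W,hw)):
        m=(abs(Z[...,2]-.006)<.004)&(hh[...,1]<50)&(hh[...,2]>120)&(Z[...,1]<-.03)&(Z[...,1]>-.07)&(Z[...,0]<.59)&(Z[...,0]>.5)
        q=Z[m];print(nm,len(q),'apron right y',np.percentile(q[:,1],1).round(4),'front x',np.percentile(q[:,0],1).round(4),np.median(q[:,2]).round(4))
E
python3 rel.py
```

```text
t 6.77 tcp [ 0.4477 -0.0101  0.078 ] yaw 0.92 zax [-0. -0. -1.] F [ 0.14 -0.19 -2.3 ] w 0.348Traceback (most recent call last):
  File "rel.py", line 21, in <module>
    c,P=rel()
        ~~~^^
  File "rel.py", line 18, in rel
    out.append([*[x for m in(red,ye,bl) for x in (mid(m)[1]*1000,mid(m)[2]*1000,np.degrees(np.arctan(mid(m)[0][0])))],P[red][:,2].max()*1000,np.percentile(P[red][:,0],99.5)*1000,np.percentile(P[red][:,0],.5)*1000, np.percentile(P[ye][:,0],.5)*1000, np.percentile(P[bl][:,0],.5)*1000])
                                                  ~~~^^^
  File "rel.py", line 17, in mid
    r=np.array(r);b=np.polyfit(r[:,0],r[:,1],1);return b,r[:,1].mean(),r[:,0].mean()
                               ~^^^^^
IndexError: too many indices for array: array is 1-dimensional, but 2 were indexed
```

```bash
python3 - <<'E'
s=open('rel.py').read()
s=s.replace("r=np.array(r);b=","r=np.array(r) if len(r)>2 else np.full((3,3),np.nan)\n            if np.isnan(r).any(): return np.array([np.nan,np.nan]),np.nan,np.nan\n            b=")
s=s.replace("P[red][:,2].max()*1000","red.sum()").replace("np.percentile(P[red][:,0],99.5)*1000","np.nan").replace("np.percentile(P[red][:,0],.5)*1000","np.nan")
s=s.replace("q=P[m];xs","q=P[m]\n            if len(q)<40: return np.array([np.nan,np.nan]),np.nan,np.nan\n            xs")
open('rel.py','w').write(s)
E
python3 rel.py
```

```text
t 6.82 tcp [ 0.4478 -0.0104  0.078 ] yaw 0.88 zax [-0. -0. -1.] F [-0.31 -0.88 -2.49] w 0.345
red y,x,yaw [nan nan nan] yel [-24.1 646.5   1.6] blue [  6.7 643.1   0.8] redz 49.7 redx nan nan spine x yel,blue [597.3 596.5]
(360, 816, 3)
top 103 apron right y -0.0496 front x 0.5327 0.0065
wrist 2647 apron right y -0.0514 front x 0.5301 0.006
```

View pics/r1.png

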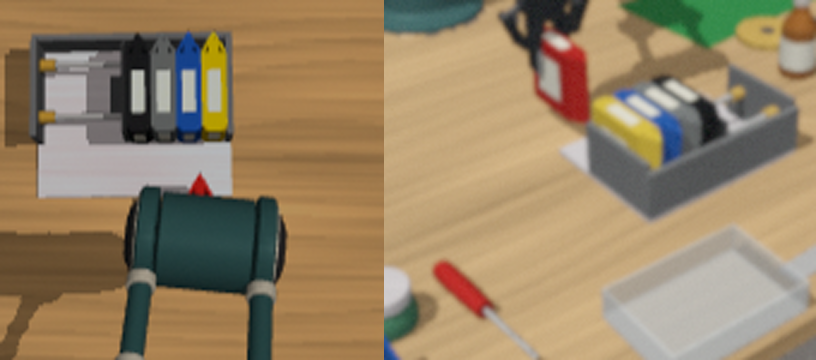

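In the crop, red's nose shows beyond the wrist at px (200,178), and the blue|yellow seam is at px (201,90). Now a numeric nose-to-seam check in the same image.

```bash
cat > nose.py <<'E'
from h import *
def nose(zr):
    s,M=tool();A=[];B=[]
    for i in range(3):
        c=cam('top');h=hsv(c).astype(int);px=c['pixels'].astype(float)
        C=-c['R'].T@c['t']
        def pt(u,v,z):
            d=c['R'].T@np.array([(u-c['cx'])/c['fx'],(v-c['cy'])/c['fy'],1]);return C+d*(z-C[2])/d[2]
        # nose: soft red weight per row
        red=np.clip((px[...,0]-px[...,1]-70)/90,0,1);red[:, :280]=0;red[:,370:]=0;red[:150]=0;red[225:]=0
        for v in np.nonzero(red.sum(1)>1.5)[0]:
            u=(red[v]*np.arange(640)).sum()/red[v].sum();w=red[v].sum();A.append([*pt(u,v,zr)[:2],w*.00278])
        # seam: soft blue->yellow transition using r-b along rows
        for v in range(165,184):
            d=px[v,300:345,0]-px[v,300:345,2]   # blue negative, yellow positive
            lab=px[v,300:345].min(1)>110
            k=np.nonzero((d[:-1]<0)&(d[1:]>=0))[0]
            if len(k)==1:
                k=k[0];u=300+k+d[k]/(d[k]-d[k+1]);B.append(pt(u,v,.106)[:2])
    A=np.array(A);B=np.array(B)
    print('nose rows',np.round(A[:len(A)//3]*1000,1).tolist())
    f=np.polyfit(B[:,0],B[:,1],1);print('seam n',len(B),'y@.595',(np.polyval(f,.595)*1000).round(1),'mean',(B.mean(0)*1000).round(1),'slope deg',np.degrees(f[0]).round(2),'sd',(B[:,1]-np.polyval(f,B[:,0])).std()*1000)
    print('nose mean',(np.average(A[:,:2],axis=0,weights=A[:,2])*1000).round(1))
nose(.1304)
E
python3 nose.py
```

```text
t 7.07 tcp [ 0.4479 -0.0106  0.0781] yaw 0.83 zax [-0. -0. -1.] F [ 0.3   0.65 -2.11] w 0.343
nose rows [[536.6, -7.5, 4.5], [533.9, -7.7, 6.6], [531.1, -7.6, 9.3], [528.4, -7.9, 12.8], [525.6, -8.4, 13.4], [522.9, -7.8, 13.1]]Traceback (most recent call last):
  File "nose.py", line 24, in <module>
    nose(.1304)
    ~~~~^^^^^^^
  File "nose.py", line 22, in nose
    f=np.polyfit(B[:,0],B[:,1],1);print('seam n',len(B),'y@.595',(np.polyval(f,.595)*1000).round(1),'mean',(B.mean(0)*1000).round(1),'slope deg',np.degrees(f[0]).round(2),'sd',(B[:,1]-np.polyval(f,B[:,0])).std()*1000)
                 ~^^^^^
IndexError: too many indices for array: array is 1-dimensional, but 2 were indexed
```

In the top frame the nose is at y=-7.6 mm and the seam at the spine plane is at about -9.5 mm. After the advance, the case needs to go about 2.5 mm right. I'll lower it, correct that and advance to just short of the spines.

play_rows(rows=[{"dx": 0,"dy": 0.06,"dz": 0,"roll": 0,"fingers": 1},{"dx": 0,"dy": 0,"dz": 0.14,"roll": 0,"fingers": 1},{"dx": 0,"dy": 0,"dz": 0.14,"roll": 0,"fingers": 1},{"dx": 0,"dy": 0,"dz": 0.14,"roll": 0,"fingers": 1},{"dx": 0,"dy": 0,"dz": 0.13,"roll": 0,"fingers": 1},{"dx": 0.15,"dy": 0,"dz": 0,"roll": 0,"fingers": 1},{"dx": 0.15,"dy": 0,"dz": 0,"roll": 0,"fingers": 1},{"dx": 0.15,"dy": 0,"dz": 0,"roll": 0,"fingers": 1},{"dx": 0.15,"dy": 0,"dz": 0,"roll": 0,"fingers": 1},{"dx": 0.15,"dy": 0,"dz": 0,"roll": 0,"fingers": 1},{"dx": 0.15,"dy": 0,"dz": 0,"roll": 0,"fingers": 1},{"dx": 0.15,"dy": 0,"dz": 0,"roll": 0,"fingers": 1},{"dx": 0.15,"dy": 0,"dz": 0,"roll": 0,"fingers": 1},{"dx": 0,"dy": 0,"dz": 0,"roll": 0,"fingers": 1},{"dx": 0,"dy": 0,"dz": 0,"roll": 0,"fingers": 1}])

```text
time: 8.47
tool_pos: [0.4963, -0.0115, 0.0561]
tcp_rot: [-3.141, -0.025, 0.0]
wrist_force: [-0.4, 0.4, -2.6]
width: 0.341
```

```bash
sed -i "s/^    f=np.polyfit.*/    pass/" nose.py; sed -i "s/nose(.1304)/nose(.1085)/" nose.py; python3 nose.py
python3 - <<'E'
from h import *
c=cam('top');f=lambda i,w:cv2.resize(i,None,fx=w,fy=w,interpolation=cv2.INTER_CUBIC)
w=cam('wrist')
im=np.hstack([f(c['pixels'][140:220,270:350],5),w['pixels'][:,120:500]]);cv2.imwrite('pics/r2.png',im[...,::-1]);print(im.shape)
W=cloud(w);h=hsv(w)
m=(abs(W[...,2]-.05)<.06)&(W[...,2]>.03)&(W[...,0]>.58)
q=W[m];print(len(q),np.percentile(q,[2,50,98],axis=0).round(4).tolist() if len(q) else '')
E
```

```text
t 8.47 tcp [ 0.4963 -0.0115  0.0561] yaw 0.91 zax [-0.  0. -1.] F [-0.43  0.39 -2.57] w 0.341
nose rows []
nose mean [584.3  -9.2]
(400, 780, 3)
8867 [[0.5808, -0.0472, 0.0316], [0.5941, 0.0134, 0.0609], [0.5975, 0.0807, 0.1087]]
```

View pics/r2.png

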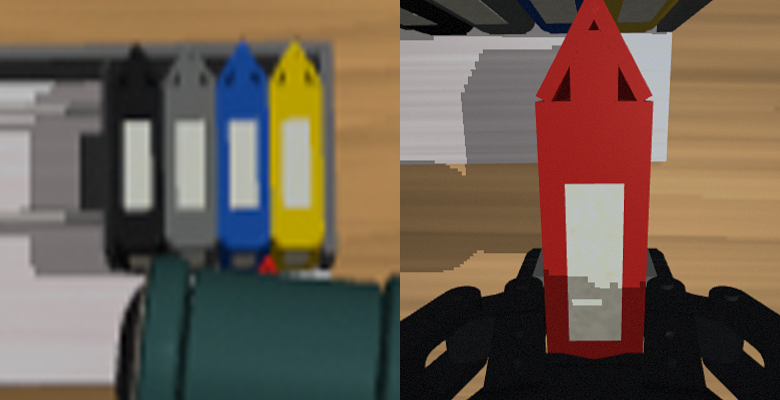

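The nose tip is centred on the blue|yellow seam from above (crop px (268,265)). The wrist view shows the blue and yellow spines either side of the nose at the top edge. Next I measure those spines in the wrist frame.

Run:
```python
from h import *
s,M=tool();w=cam('wrist');W=cloud(w);h=hsv(w);L=(W-s['tool_pos'])@M
base=(W[...,0]>.575)&(W[...,2]>.02)&(h[...,1]>100)&(w['depth']>0)
for n,lo,hi in(('yel',20,36),('blue',98,128)):
    m=base&(h[...,0]>lo)&(h[...,0]<hi);v,u=np.nonzero(m);q=L[m]
    print(n,m.sum(),'u',u.min(),u.max(),'v',v.min(),v.max(),'tool xyz',np.percentile(q,[1,50,99],axis=0).round(4).tolist())
m=((h[...,0]<8)|(h[...,0]>172))&(h[...,1]>130)&(abs(L[...,2]+.0524)<.004)&(abs(L[...,1])<.03)
for x in(.03,.05,.07,.08,.085,.09):
    q=L[m&(abs(L[...,0]-x)<.002)]
    if len(q)>5:print(x,q[:,1].min().round(4),q[:,1].max().round(4),((q[:,1].min()+q[:,1].max())/2).round(4))
```

```text
t 8.72 tcp [ 0.4954 -0.0115  0.0559] yaw 0.9 zax [-0.  0. -1.] F [ 0.04 -0.19 -2.  ] w 0.34
yel 740 u 51 399 v 0 29 tool xyz [[0.099, -0.0701, -0.0169], [0.1, 0.0186, 0.005], [0.1038, 0.0322, 0.0354]]
blue 646 u 66 302 v 0 31 tool xyz [[0.0986, -0.0865, -0.0184], [0.0995, -0.0223, 0.0077], [0.1036, -0.004, 0.0353]]
0.03 -0.0144 0.016 0.0008
0.05 -0.0143 0.0158 0.0007
0.07 -0.0143 0.0155 0.0006
0.08 -0.0094 0.0105 0.0006
0.085 -0.0064 0.0075 0.0006
0.09 -0.0036 0.0048 0.0006
```

play_rows(rows=[{"dx": 0.03,"dy": 0.015,"dz": 0,"roll": 0,"fingers": 1},{"dx": 0.03,"dy": 0,"dz": 0,"roll": 0,"fingers": 1},{"dx": 0.03,"dy": 0,"dz": 0,"roll": 0,"fingers": 1},{"dx": 0.03,"dy": 0,"dz": 0,"roll": 0,"fingers": 1},{"dx": 0.03,"dy": 0,"dz": 0,"roll": 0,"fingers": 1},{"dx": 0,"dy": 0,"dz": 0,"roll": 0,"fingers": 1}])

```text
time: 9.27
tool_pos: [0.5023, -0.012, 0.0561]
tcp_rot: [3.141, 0.025, 0.001]
wrist_force: [-0.3, -0.2, -2.5]
width: 0.342
```

play_rows(rows=[{"dx": 0.03,"dy": -0.015,"dz": 0,"roll": 0,"fingers": 1},{"dx": 0.03,"dy": -0.015,"dz": 0,"roll": 0,"fingers": 1},{"dx": 0.03,"dy": -0.015,"dz": 0,"roll": 0,"fingers": 1},{"dx": 0,"dy": 0,"dz": 0,"roll": 0,"fingers": 1}])

```text
time: 9.6
tool_pos: [0.503, -0.0109, 0.0552]
tcp_rot: [3.14, 0.024, -0.009]
wrist_force: [-6.3, -4.2, -0.2]
width: 0.345
```

Contact: the force points back and to the right, so the tip is bearing on blue's rounded edge. I'll ease right and see.

play_rows(rows=[{"dx": 0,"dy": 0.03,"dz": 0,"roll": 0,"fingers": 1},{"dx": 0,"dy": 0.03,"dz": 0,"roll": 0,"fingers": 1},{"dx": 0,"dy": 0,"dz": 0,"roll": 0,"fingers": 1},{"dx": 0,"dy": 0,"dz": 0,"roll": 0,"fingers": 1}])

```text
time: 9.93
tool_pos: [0.5046, -0.0127, 0.0556]
tcp_rot: [3.141, 0.025, -0.003]
wrist_force: [-3.7, -3.5, -3.0]
width: 0.345
```

Run:
```python
from h import *
s,M=tool();w=cam('wrist');W=cloud(w);h=hsv(w);L=(W-s['tool_pos'])@M;save(w,'w5.png')
base=(W[...,2]>.02)&(h[...,1]>100)&(w['depth']>0)&(L[...,0]>.08)
v0=None
for n,lo,hi in(('yel',20,36),('blue',98,128)):
    m=base&(h[...,0]>lo)&(h[...,0]<hi);m[:, :180]=0
    for v in (2,8,14,20,26):
        u=np.nonzero(m[v])[0]
        if len(u)>3:q=L[v,u];print(n,v,'u',u.min(),u.max(),'y',q[0,1].round(4),q[-1,1].round(4),'x',q[:,0].min().round(4),'z',np.median(q[:,2]).round(3))
```

```text
t 9.93 tcp [ 0.5046 -0.0127  0.0556] yaw 0.9 zax [-0.002 -0.    -1.   ] F [-3.7  -3.5  -3.03] w 0.345
yel 2 u 326 426 y 0.0037 0.0287 x 0.0911 z -0.05
yel 8 u 329 419 y 0.0045 0.0275 x 0.0903 z -0.048
yel 14 u 332 411 y 0.0055 0.0271 x 0.0903 z -0.041
yel 20 u 335 405 y 0.0067 0.0308 x 0.0903 z -0.033
yel 26 u 338 397 y 0.0081 0.0312 x 0.0905 z -0.023
blue 2 u 201 301 y -0.0299 -0.0026 x 0.0911 z -0.05
blue 8 u 208 298 y -0.0269 -0.0034 x 0.0904 z -0.048
blue 14 u 215 295 y -0.0299 -0.0045 x 0.0904 z -0.041
blue 20 u 223 292 y -0.0301 -0.0056 x 0.0905 z -0.033
blue 26 u 230 289 y -0.0303 -0.0072 x 0.0906 z -0.023
```

View pics/w5.png

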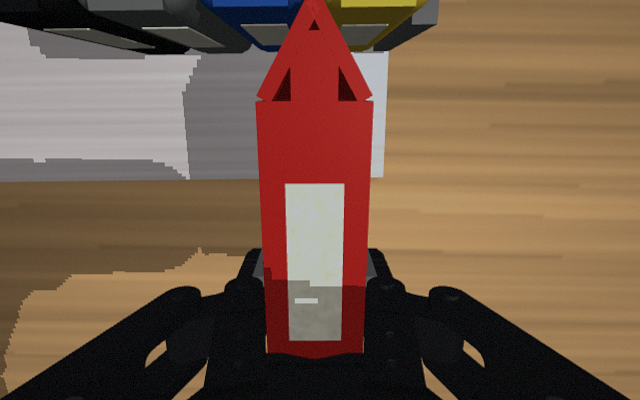

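The tip is about 5 mm into the seam between blue (left, px 201–300) and yellow (right, px 326–426). I'll keep going diagonally, forwards and left, along the taper.

play_rows(rows=[{"dx": 0.03,"dy": -0.015,"dz": 0,"roll": 0,"fingers": 1},{"dx": 0.03,"dy": -0.015,"dz": 0,"roll": 0,"fingers": 1},{"dx": 0.03,"dy": -0.015,"dz": 0,"roll": 0,"fingers": 1},{"dx": 0.03,"dy": -0.015,"dz": 0,"roll": 0,"fingers": 1},{"dx": 0.03,"dy": -0.015,"dz": 0,"roll": 0,"fingers": 1},{"dx": 0.03,"dy": -0.015,"dz": 0,"roll": 0,"fingers": 1},{"dx": 0,"dy": 0,"dz": 0,"roll": 0,"fingers": 1}])

```text
time: 10.57
tool_pos: [0.5111, -0.0093, 0.0553]
tcp_rot: [3.141, 0.025, -0.006]
wrist_force: [-5.6, -3.9, -3.5]
width: 0.344
```

play_rows(rows=[{"dx": 0.03,"dy": -0.0155,"dz": 0,"roll": 0,"fingers": 1},{"dx": 0.03,"dy": -0.0155,"dz": 0,"roll": 0,"fingers": 1},{"dx": 0.03,"dy": -0.0155,"dz": 0,"roll": 0,"fingers": 1},{"dx": 0.03,"dy": -0.0155,"dz": 0,"roll": 0,"fingers": 1},{"dx": 0.03,"dy": -0.0155,"dz": 0,"roll": 0,"fingers": 1},{"dx": 0.03,"dy": -0.0155,"dz": 0,"roll": 0,"fingers": 1},{"dx": 0.03,"dy": -0.0155,"dz": 0,"roll": 0,"fingers": 1},{"dx": 0.03,"dy": -0.0155,"dz": 0,"roll": 0,"fingers": 1},{"dx": 0,"dy": 0,"dz": 0,"roll": 0,"fingers": 1},{"dx": 0,"dy": 0,"dz": 0,"roll": 0,"fingers": 1}])

```text
time: 11.4
tool_pos: [0.52, -0.004, 0.0551]
tcp_rot: [3.141, 0.025, -0.007]
wrist_force: [-6.2, -4.1, -3.5]
width: 0.345
```

```bash
cat > q.py <<'E'
from h import *
s,M=tool();w=cam('wrist');W=cloud(w);h=hsv(w);L=(W-s['tool_pos'])@M
base=(W[...,2]>.02)&(h[...,1]>100)&(w['depth']>0)&(L[...,0]>.0)
for n,lo,hi in(('yel',20,36),('blue',98,128)):
    m=base&(h[...,0]>lo)&(h[...,0]<hi);m[:, :150]=0
    for v in (4,20,36,52,80,110):
        u=np.nonzero(m[v])[0]
        if len(u)>3:q=L[v,u];print(n,v,'u',u.min(),u.max(),'y',q[0,1].round(4),q[-1,1].round(4),'x',np.percentile(q[:,0],5).round(4),'z',np.median(q[:,2]).round(3))
m=((h[...,0]<8)|(h[...,0]>172))&(h[...,1]>130)&(abs(L[...,2]+.0524)<.006)&(abs(L[...,1])<.03)
for x in(.02,.05,.065,):
    q=L[m&(abs(L[...,0]-x)<.002)]
    if len(q)>5:print('red',x,q[:,1].min().round(4),q[:,1].max().round(4),np.median(q[:,2]).round(4))
E
python3 q.py
```

```text
t 11.4 tcp [ 0.52   -0.004   0.0551] yaw 0.91 zax [-0.005 -0.    -1.   ] F [-6.18 -4.09 -3.54] w 0.345
yel 4 u 341 477 y 0.0093 0.0397 x 0.0906 z -0.051
yel 20 u 336 475 y 0.0093 0.0396 x 0.0872 z -0.051
yel 36 u 343 473 y 0.0095 0.0389 x 0.0837 z -0.051
yel 52 u 352 462 y 0.0104 0.0379 x 0.0802 z -0.051
blue 4 u 154 291 y -0.0374 -0.0063 x 0.0906 z -0.051
blue 20 u 154 292 y -0.0377 -0.0065 x 0.0872 z -0.051
blue 36 u 160 284 y -0.0378 -0.0076 x 0.0837 z -0.051
blue 52 u 168 277 y -0.0371 -0.0084 x 0.0801 z -0.051
red 0.02 -0.014 0.016 -0.0523
red 0.05 -0.0142 0.0156 -0.0522
red 0.065 -0.0143 0.0158 -0.0521
```

play_rows(rows=[{"dx": 0.03,"dy": -0.017,"dz": 0,"roll": 0,"fingers": 1},{"dx": 0.03,"dy": -0.017,"dz": 0,"roll": 0,"fingers": 1},{"dx": 0.03,"dy": -0.017,"dz": 0,"roll": 0,"fingers": 1},{"dx": 0.03,"dy": -0.017,"dz": 0,"roll": 0,"fingers": 1},{"dx": 0.03,"dy": -0.017,"dz": 0,"roll": 0,"fingers": 1},{"dx": 0.03,"dy": -0.017,"dz": 0,"roll": 0,"fingers": 1},{"dx": 0.03,"dy": -0.017,"dz": 0,"roll": 0,"fingers": 1},{"dx": 0.03,"dy": -0.017,"dz": 0,"roll": 0,"fingers": 1},{"dx": 0.03,"dy": -0.017,"dz": 0,"roll": 0,"fingers": 1},{"dx": 0.03,"dy": -0.017,"dz": 0,"roll": 0,"fingers": 1},{"dx": 0,"dy": 0,"dz": 0,"roll": 0,"fingers": 1},{"dx": 0,"dy": 0,"dz": 0,"roll": 0,"fingers": 1}])

```text
time: 12.45
tool_pos: [0.5338, 0.0024, 0.0558]
tcp_rot: [3.14, 0.025, -0.001]
wrist_force: [-2.4, -5.0, -3.6]
width: 0.344
```

```bash
python3 q.py
```

```text
t 12.45 tcp [0.5338 0.0024 0.0558] yaw 0.91 zax [-0.001 -0.001 -1.   ] F [-2.38 -4.98 -3.63] w 0.344
yel 4 u 364 500 y 0.0153 0.0455 x 0.0909 z -0.05
yel 20 u 345 498 y 0.0151 0.0455 x 0.0875 z -0.05
yel 36 u 345 496 y 0.0152 0.0462 x 0.0839 z -0.05
yel 52 u 356 494 y 0.0155 0.0459 x 0.0803 z -0.05
yel 80 u 366 490 y 0.0157 0.0458 x 0.0737 z -0.05
yel 110 u 374 476 y 0.0169 0.0437 x 0.0662 z -0.05
blue 4 u 150 286 y -0.039 -0.0074 x 0.0909 z -0.05
blue 20 u 150 283 y -0.039 -0.0085 x 0.0875 z -0.05
blue 36 u 150 279 y -0.0403 -0.0097 x 0.0839 z -0.05
blue 52 u 150 276 y -0.04 -0.0107 x 0.0803 z -0.05
blue 80 u 150 262 y -0.0413 -0.0129 x 0.0737 z -0.05
blue 110 u 171 254 y -0.0449 -0.0159 x 0.0654 z -0.05
red 0.02 -0.014 0.016 -0.0523
red 0.05 -0.0142 0.0158 -0.0522
red 0.065 -0.0143 0.0159 -0.0521
```

The parallel sides have reached yellow's flank: red's edge is at 15.9 mm, yellow's at 15.7 mm, and they are parallel. Blue is aslant, as the task said it might be. From here I go straight in.

play_rows(rows=[{"dx": 0.03,"dy": -0.01,"dz": 0,"roll": 0,"fingers": 1},{"dx": 0.04,"dy": 0,"dz": 0,"roll": 0,"fingers": 1},{"dx": 0.04,"dy": 0,"dz": 0,"roll": 0,"fingers": 1},{"dx": 0.04,"dy": 0,"dz": 0,"roll": 0,"fingers": 1},{"dx": 0.04,"dy": 0,"dz": 0,"roll": 0,"fingers": 1},{"dx": 0.04,"dy": 0,"dz": 0,"roll": 0,"fingers": 1},{"dx": 0.04,"dy": 0,"dz": 0,"roll": 0,"fingers": 1},{"dx": 0.04,"dy": 0,"dz": 0,"roll": 0,"fingers": 1},{"dx": 0.04,"dy": 0,"dz": 0,"roll": 0,"fingers": 1},{"dx": 0,"dy": 0,"dz": 0,"roll": 0,"fingers": 1}])

```text
time: 13.33
tool_pos: [0.5475, 0.0028, 0.0557]
tcp_rot: [3.14, 0.025, -0.003]
wrist_force: [-3.7, -5.1, -3.6]
width: 0.344
```

play_rows(rows=[{"dx": 0.04,"dy": 0,"dz": 0,"roll": 0,"fingers": 1},{"dx": 0.04,"dy": 0,"dz": 0,"roll": 0,"fingers": 1},{"dx": 0.04,"dy": 0,"dz": 0,"roll": 0,"fingers": 1},{"dx": 0.04,"dy": 0,"dz": 0,"roll": 0,"fingers": 1},{"dx": 0.04,"dy": 0,"dz": 0,"roll": 0,"fingers": 1},{"dx": 0.04,"dy": 0,"dz": 0,"roll": 0,"fingers": 1},{"dx": 0.04,"dy": 0,"dz": 0,"roll": 0,"fingers": 1},{"dx": 0.04,"dy": 0,"dz": 0,"roll": 0,"fingers": 1},{"dx": 0.04,"dy": 0,"dz": 0,"roll": 0,"fingers": 1},{"dx": 0,"dy": 0,"dz": 0,"roll": 0,"fingers": 1}])

```text
time: 14.17
tool_pos: [0.5612, 0.0032, 0.0553]
tcp_rot: [3.14, 0.025, -0.005]
wrist_force: [-4.5, -4.5, -2.4]
width: 0.342
```

```bash
python3 q.py
python3 - <<'E'
from h import *
w=cam('wrist');t=cam('top');f=lambda i,k:cv2.resize(i,None,fx=k,fy=k,interpolation=cv2.INTER_CUBIC)
im=np.hstack([w['pixels'][:,100:540],f(t['pixels'][140:220,260:340],5)[:, 50:]]);cv2.imwrite('pics/r3.png',im[...,::-1]);print(im.shape)
E
```

```text
t 14.17 tcp [0.5612 0.0032 0.0553] yaw 0.91 zax [-0.003 -0.001 -1.   ] F [-4.48 -4.53 -2.44] w 0.342
yel 4 u 346 501 y 0.015 0.0456 x 0.0908 z -0.051
yel 20 u 364 499 y 0.0156 0.0452 x 0.0874 z -0.051
yel 36 u 345 497 y 0.0151 0.0454 x 0.0838 z -0.051
yel 52 u 363 495 y 0.0154 0.0451 x 0.0802 z -0.051
yel 80 u 366 491 y 0.0155 0.0453 x 0.0737 z -0.051
yel 110 u 374 488 y 0.0163 0.046 x 0.0663 z -0.051
blue 4 u 150 290 y -0.0386 -0.0062 x 0.0908 z -0.051
blue 20 u 150 286 y -0.0393 -0.0075 x 0.0873 z -0.051
blue 36 u 150 282 y -0.039 -0.0088 x 0.0838 z -0.051
blue 52 u 150 276 y -0.04 -0.0103 x 0.0802 z -0.051
blue 80 u 150 262 y -0.0409 -0.0128 x 0.0737 z -0.051
blue 110 u 150 254 y -0.0414 -0.0152 x 0.0663 z -0.051
red 0.02 -0.0141 0.0159 -0.0523
red 0.05 -0.0142 0.0157 -0.0522
red 0.065 -0.0144 0.0159 -0.0521
(400, 790, 3)
```

View pics/r3.png

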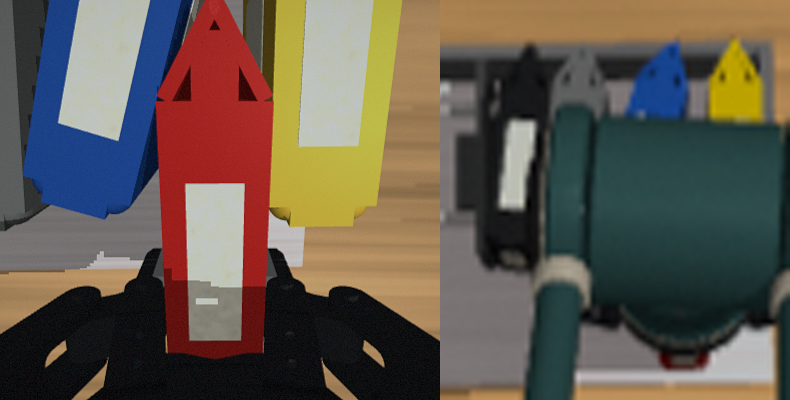

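Wrist view: red is well in beside yellow, spines at px (320,222). Blue is slanted against red's left shoulder, spine corner at px (130,210), with still a gap ahead of the fingers (px 155,250). Continuing.

play_rows(rows=[{"dx": 0.04,"dy": 0,"dz": 0,"roll": 0,"fingers": 1},{"dx": 0.04,"dy": 0,"dz": 0,"roll": 0,"fingers": 1},{"dx": 0.04,"dy": 0,"dz": 0,"roll": 0,"fingers": 1},{"dx": 0.04,"dy": 0,"dz": 0,"roll": 0,"fingers": 1},{"dx": 0.04,"dy": 0,"dz": 0,"roll": 0,"fingers": 1},{"dx": 0.04,"dy": 0,"dz": 0,"roll": 0,"fingers": 1},{"dx": 0,"dy": 0,"dz": 0,"roll": 0,"fingers": 1},{"dx": 0,"dy": 0,"dz": 0,"roll": 0,"fingers": 1}])

```text
time: 14.98
tool_pos: [0.5706, 0.0034, 0.0552]
tcp_rot: [3.14, 0.025, -0.005]
wrist_force: [-4.6, -4.4, -3.7]
width: 0.345
```

```bash
cat > q2.py <<'E'
from h import *
s,M=tool();w=cam('wrist');W=cloud(w);h=hsv(w);L=(W-s['tool_pos'])@M
ok=(w['depth']>0)&(abs(W[...,2]-.106)<.006)
sat=h[...,1]>100
for n,m in(('yel',ok&sat&(h[...,0]>20)&(h[...,0]<36)),('blue',ok&sat&(h[...,0]>98)&(h[...,0]<128)),('red',ok&sat&((h[...,0]<8)|(h[...,0]>172)))):
    q=L[m]
    if len(q)<50: continue
    (c,sz,a)=cv2.minAreaRect((q[:,:2]*1000).astype(np.float32));print(n,len(q),'rear x',np.percentile(q[:,0],.5).round(4),'y',np.percentile(q[:,1],[1,99]).round(4),np.round(c,1),np.round(sz,1),round(a,1),'z',np.median(W[m][:,2]).round(4))
f=(w['depth']>0)&(h[...,2]<70)&(W[...,2]<.1)&(W[...,2]>.04)&(abs(L[...,1])<.05)&(abs(L[...,0])<.04)
for sgn in(-1,1):
    q=L[f&(L[...,1]*sgn>.013)];print('finger',sgn,len(q),np.percentile(q,[1,50,99],axis=0).round(4).tolist())
E
python3 q2.py
```

```text
t 14.98 tcp [0.5706 0.0034 0.0552] yaw 0.91 zax [-0.003 -0.001 -1.   ] F [-4.6  -4.36 -3.72] w 0.345
yel 17550 rear x 0.0252 y [0.0155 0.0457] [32.7 -7.8] [151.   82.7] 61.0 z 0.106
blue 18424 rear x -0.0026 y [-0.0528  0.0215] [ 21.6 -24.4] [110.3 132.3] 55.2 z 0.106
red 24755 rear x -0.0081 y [-0.0139  0.0155] [ 22.9 -21.3] [117.2  91.8] 56.0 z 0.1072
finger -1 998 [[0.0015, -0.0345, -0.0447], [0.0107, -0.0242, -0.0264], [0.0396, -0.0156, 0.008]]
finger 1 688 [[0.0062, 0.018, -0.0447], [0.0072, 0.0253, -0.029], [0.0136, 0.0358, -0.009]]
```

Fingers' front is at about 13 mm, yellow's spine at 25 mm. I'll go 8 mm more, lower 1 mm, and release.

play_rows(rows=[{"dx": 0.04,"dy": 0,"dz": 0,"roll": 0,"fingers": 1},{"dx": 0.04,"dy": 0,"dz": 0,"roll": 0,"fingers": 1},{"dx": 0.04,"dy": 0,"dz": 0,"roll": 0,"fingers": 1},{"dx": 0.04,"dy": 0,"dz": 0,"roll": 0,"fingers": 1},{"dx": 0.03,"dy": 0,"dz": 0,"roll": 0,"fingers": 1},{"dx": 0,"dy": 0,"dz": 0.03,"roll": 0,"fingers": 1},{"dx": 0,"dy": 0,"dz": 0,"roll": 0,"fingers": 1},{"dx": 0,"dy": 0,"dz": 0,"roll": 0,"fingers": 1}])

```text
time: 15.7
tool_pos: [0.5786, 0.0036, 0.0543]
tcp_rot: [3.14, 0.025, -0.004]
wrist_force: [-4.2, -3.6, -3.1]
width: 0.341
```

```bash
python3 q2.py | cut -c1-150
```

```text
t 15.7 tcp [0.5786 0.0036 0.0543] yaw 0.91 zax [-0.003 -0.001 -1.   ] F [-4.21 -3.63 -3.11] w 0.341
yel 19321 rear x 0.0173 y [0.0155 0.0457] [ 30.  -11.1] [159.6  82. ] 59.7 z 0.106
blue 19995 rear x -0.002 y [-0.0549  0.0201] [ 40.3 -22.1] [105.  145.1] 0.3 z 0.106
red 24721 rear x -0.0081 y [-0.0139  0.0155] [ 20.7 -23.5] [124.4  91.3] 55.3 z 0.1064
finger -1 1386 [[-0.0007, -0.0345, -0.0456], [0.0119, -0.0248, -0.0273], [0.0391, -0.0155, 0.0106]]
finger 1 338 [[-0.0033, 0.0171, -0.0456], [0.0112, 0.022, -0.0437], [0.0137, 0.0374, -0.0292]]
```

play_rows(rows=[{"dx": 0,"dy": 0,"dz": 0,"roll": 0,"fingers": 0.4},{"dx": 0,"dy": 0,"dz": 0,"roll": 0,"fingers": 0.4},{"dx": 0,"dy": 0,"dz": 0,"roll": 0,"fingers": 0.4},{"dx": 0,"dy": 0,"dz": 0,"roll": 0,"fingers": 0.4},{"dx": 0,"dy": 0,"dz": 0,"roll": 0,"fingers": 0.4}])

```text
time: 16.17
tool_pos: [0.5806, 0.0045, 0.0556]
tcp_rot: [-3.141, -0.025, -0.003]
wrist_force: [0.6, 0.2, -0.6]
width: 0.599
```

```bash
python3 q2.py | cut -c1-150
```

```text
t 16.17 tcp [0.5806 0.0045 0.0556] yaw 0.92 zax [ 0.002  0.    -1.   ] F [ 0.62  0.18 -0.57] w 0.599
yel 19884 rear x 0.0153 y [0.0163 0.0465] [ 49.4 -23.4] [144.7  82.4] 86.7 z 0.106
blue 20194 rear x 0.0082 y [-0.0547 -0.0066] [ 40.8 -17.7] [104.8 153.5] 0.7 z 0.106
red 23235 rear x -0.0098 y [-0.0131  0.0163] [ 20.1 -25.9] [122.   94.9] 59.1 z 0.106
finger -1 2266 [[-0.0097, -0.0373, -0.044], [0.0072, -0.025, -0.028], [0.0372, -0.022, 0.0101]]
finger 1 848 [[-0.0107, 0.0261, -0.0437], [-0.0017, 0.0265, -0.0347], [0.0084, 0.029, -0.0062]]
```

Released cleanly; red stands on the floor (top at z 0.106). I'll back off behind its spine, close the fingers and lower slightly for the final push.

play_rows(rows=[{"dx": -0.1,"dy": 0,"dz": 0,"roll": 0,"fingers": 0.4},{"dx": -0.2,"dy": 0,"dz": 0,"roll": 0,"fingers": 0.4},{"dx": -0.2,"dy": 0,"dz": 0,"roll": 0,"fingers": 0.4},{"dx": -0.2,"dy": 0,"dz": 0,"roll": 0,"fingers": 0.4},{"dx": -0.2,"dy": 0,"dz": 0,"roll": 0,"fingers": 0.4},{"dx": -0.2,"dy": 0,"dz": 0,"roll": 0,"fingers": 0.4},{"dx": -0.2,"dy": 0,"dz": 0,"roll": 0,"fingers": 0.4},{"dx": -0.2,"dy": 0,"dz": 0,"roll": 0,"fingers": 0.4},{"dx": 0,"dy": 0.04,"dz": 0.2,"roll": 0,"fingers": 1},{"dx": 0,"dy": 0,"dz": 0,"roll": 0,"fingers": 1},{"dx": 0,"dy": 0,"dz": 0,"roll": 0,"fingers": 1},{"dx": 0,"dy": 0,"dz": 0,"roll": 0,"fingers": 1},{"dx": 0,"dy": 0,"dz": 0,"roll": 0,"fingers": 1},{"dx": 0,"dy": 0,"dz": 0,"roll": 0,"fingers": 1},{"dx": 0,"dy": 0,"dz": 0,"roll": 0,"fingers": 1}], grip_force=30)

```text
time: 17.47
tool_pos: [0.5201, 0.0018, 0.047]
tcp_rot: [3.141, 0.025, 0.0]
wrist_force: [0.8, -0.3, -0.8]
width: -0.003
```

```bash
python3 q2.py | cut -c1-150
python3 - <<'E'
from h import *
w=cam('wrist');save(w,'w6.png')
E
```

```text
t 17.47 tcp [0.5201 0.0018 0.047 ] yaw 0.91 zax [ 0. -0. -1.] F [ 0.78 -0.25 -0.78] w -0.003
yel 9224 rear x 0.0754 y [0.0154 0.0447] [34.6 17.3] [124.   57.6] 29.0 z 0.1059
blue 7761 rear x -0.0078 y [-0.0556  0.0353] [41.8 -5.6] [ 86.3 115. ] 79.2 z 0.1059
red 18921 rear x 0.0329 y [-0.0148  0.0148] [44.  11.6] [91.4 73.9] 13.7 z 0.106
finger -1 837 [[-0.008, -0.0334, -0.053], [0.0116, -0.0223, -0.0502], [0.0139, -0.0133, -0.0422]]
finger 1 1000 [[-0.0079, 0.0131, -0.053], [0.0116, 0.0218, -0.0498], [0.0138, 0.0348, -0.0154]]
```

View pics/w6.png

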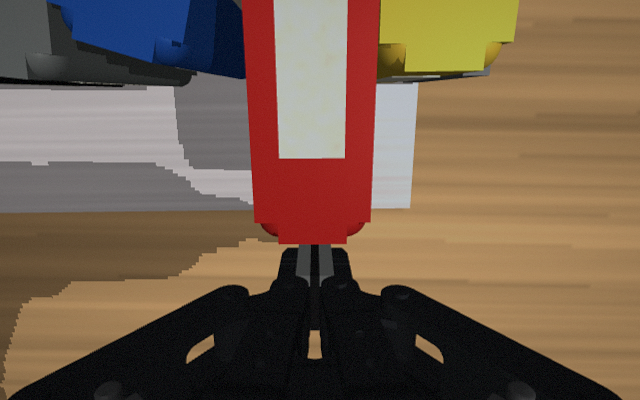

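The closed fingers are centred behind red's spine (px 315,243). I'll check which finger part leads, pads or knuckles, before pushing.

Run:
```python
from h import *
s,M=tool();w=cam('wrist');W=cloud(w);h=hsv(w);L=(W-s['tool_pos'])@M
f=(w['depth']>0)&(h[...,1]<90)&(h[...,2]<170)&(abs(L[...,1])<.07)&(L[...,0]<.025)&(L[...,0]>-.03)&(W[...,2]>.03)
for z in np.arange(-.1,.01,.01):
    k=f&(L[...,2]>=z)&(L[...,2]<z+.01);q=L[k]
    if len(q)>20:print('z',z.round(3),len(q),'xmax',np.percentile(q[:,0],99).round(4),'y',np.percentile(q[:,1],[1,99]).round(4), 'xmax|y|<15',np.percentile(q[abs(q[:,1])<.015][:,0],99).round(4) if (abs(q[:,1])<.015).sum()>9 else '')
```

```text
t 17.57 tcp [0.52   0.0018 0.047 ] yaw 0.9 zax [ 0. -0. -1.] F [ 0.44 -0.08  0.76] w 0.004
z -0.1 1182 xmax 0.0204 y [-0.0174  0.0192] xmax|y|<15 0.0204
z -0.09 9391 xmax 0.0177 y [-0.0571  0.0587] xmax|y|<15 0.0178
z -0.08 9616 xmax 0.0176 y [-0.0513  0.0532] xmax|y|<15 0.0178
z -0.07 4856 xmax 0.0174 y [-0.0442  0.0461] xmax|y|<15 0.0176
z -0.06 6051 xmax 0.0135 y [-0.0358  0.0378] xmax|y|<15 0.0128
z -0.05 1799 xmax 0.0138 y [-0.0289  0.0308] xmax|y|<15 0.0138
z -0.04 1012 xmax 0.012 y [-0.0094  0.0103] xmax|y|<15 0.012
z -0.03 722 xmax 0.0115 y [-0.0123  0.0138] xmax|y|<15 0.0115
z -0.02 475 xmax 0.0115 y [-0.0122  0.0135] xmax|y|<15 0.0115
z -0.01 51 xmax 0.0074 y [-0.0113  0.0127] xmax|y|<15 0.0074
```

Pads lead (11.5 mm) only below z -40 mm; above that the linkage sticks out further. I'll raise 22 mm so only the pads touch red's spine, then push gently.

play_rows(rows=[{"dx": 0,"dy": 0,"dz": -0.27,"roll": 0,"fingers": 1},{"dx": 0,"dy": 0,"dz": -0.27,"roll": 0,"fingers": 1},{"dx": 0.15,"dy": 0,"dz": 0,"roll": 0,"fingers": 1},{"dx": 0.15,"dy": 0,"dz": 0,"roll": 0,"fingers": 1},{"dx": 0.15,"dy": 0,"dz": 0,"roll": 0,"fingers": 1},{"dx": 0.04,"dy": 0,"dz": 0,"roll": 0,"fingers": 1},{"dx": 0.04,"dy": 0,"dz": 0,"roll": 0,"fingers": 1},{"dx": 0.04,"dy": 0,"dz": 0,"roll": 0,"fingers": 1},{"dx": 0.04,"dy": 0,"dz": 0,"roll": 0,"fingers": 1},{"dx": 0.04,"dy": 0,"dz": 0,"roll": 0,"fingers": 1},{"dx": 0.04,"dy": 0,"dz": 0,"roll": 0,"fingers": 1},{"dx": 0,"dy": 0,"dz": 0,"roll": 0,"fingers": 1}])

```text
time: 18.62
tool_pos: [0.5436, 0.0023, 0.0673]
tcp_rot: [-3.141, -0.025, 0.013]
wrist_force: [-9.2, -0.4, 6.3]
width: -0.001
```

```bash
cat > q3.py <<'E'
from h import *
s,M=tool();w=cam('wrist');W=cloud(w);h=hsv(w);L=(W-s['tool_pos'])@M
ok=(w['depth']>0)&(abs(W[...,2]-.106)<.012)&(abs(L[...,1])<.06)
sat=h[...,1]>130
for n,m in(('yel',ok&sat&(h[...,0]>20)&(h[...,0]<36)),('red',ok&sat&((h[...,0]<8)|(h[...,0]>172)))):
    q=W[m]
    if len(q)<50: continue
    k=L[m][:,0]>.015
    q=q[k];b=np.linalg.lstsq(np.c_[q[:,:2]-q[:,:2].mean(0),np.ones(len(q))],q[:,2],rcond=None)[0]
    print(n,len(q),'rear x',np.percentile(q[:,0],.5).round(4),'y',np.percentile(q[:,1],[1,99]).round(4),'z',np.median(q[:,2]).round(4),'tilt deg xy',np.degrees(b[:2]).round(1))
E
python3 q3.py
```

```text
t 18.62 tcp [0.5436 0.0023 0.0673] yaw 0.91 zax [-0.008  0.    -1.   ] F [-9.24 -0.41  6.31] w -0.001
yel 11656 rear x 0.5964 y [-0.0415 -0.0117] z 0.1059 tilt deg xy [ 0.5 -0.1]
red 17240 rear x 0.5594 y [-0.0117  0.0182] z 0.106 tilt deg xy [-0.  0.]
```

play_rows(rows=[{"dx": 0.04,"dy": 0,"dz": 0,"roll": 0,"fingers": 1},{"dx": 0.04,"dy": 0,"dz": 0,"roll": 0,"fingers": 1},{"dx": 0.04,"dy": 0,"dz": 0,"roll": 0,"fingers": 1},{"dx": 0.04,"dy": 0,"dz": 0,"roll": 0,"fingers": 1},{"dx": 0,"dy": 0,"dz": 0,"roll": 0,"fingers": 1}])

```text
time: 19.08
tool_pos: [0.5506, 0.0024, 0.0674]
tcp_rot: [-3.141, -0.025, 0.01]
wrist_force: [-6.5, 0.8, 3.3]
width: 0.002
```

```bash
python3 q3.py
```

```text
t 19.08 tcp [0.5506 0.0024 0.0674] yaw 0.91 zax [-0.007  0.    -1.   ] F [-6.53  0.79  3.29] w 0.002
yel 12340 rear x 0.5964 y [-0.0414 -0.0116] z 0.106 tilt deg xy [ 0.3 -0.1]
red 17198 rear x 0.5664 y [-0.0116  0.0184] z 0.106 tilt deg xy [-0.1  0. ]
```

Red slides in at about 6 N, upright. Continuing.

play_rows(rows=[{"dx": 0.04,"dy": 0,"dz": 0,"roll": 0,"fingers": 1},{"dx": 0.04,"dy": 0,"dz": 0,"roll": 0,"fingers": 1},{"dx": 0.04,"dy": 0,"dz": 0,"roll": 0,"fingers": 1},{"dx": 0.04,"dy": 0,"dz": 0,"roll": 0,"fingers": 1},{"dx": 0.04,"dy": 0,"dz": 0,"roll": 0,"fingers": 1},{"dx": 0.04,"dy": 0,"dz": 0,"roll": 0,"fingers": 1},{"dx": 0.04,"dy": 0,"dz": 0,"roll": 0,"fingers": 1},{"dx": 0,"dy": 0,"dz": 0,"roll": 0,"fingers": 1}])

```text
time: 19.8
tool_pos: [0.5654, 0.0025, 0.0685]
tcp_rot: [-3.141, -0.025, -0.001]
wrist_force: [-0.8, 0.2, 0.3]
width: 0.002
```

```bash
python3 q3.py
```

```text
t 19.8 tcp [0.5654 0.0025 0.0685] yaw 0.9 zax [ 0.  0. -1.] F [-0.79  0.18  0.29] w 0.002
yel 13366 rear x 0.5965 y [-0.0413 -0.0113] z 0.106 tilt deg xy [0.1 0. ]
red 16850 rear x 0.5809 y [-0.0115  0.0186] z 0.1061 tilt deg xy [-0.2  0. ]
```

play_rows(rows=[{"dx": 0.04,"dy": 0,"dz": 0,"roll": 0,"fingers": 1},{"dx": 0.04,"dy": 0,"dz": 0,"roll": 0,"fingers": 1},{"dx": 0.04,"dy": 0,"dz": 0,"roll": 0,"fingers": 1},{"dx": 0.04,"dy": 0,"dz": 0,"roll": 0,"fingers": 1},{"dx": 0.04,"dy": 0,"dz": 0,"roll": 0,"fingers": 1},{"dx": 0.04,"dy": 0,"dz": 0,"roll": 0,"fingers": 1},{"dx": 0.04,"dy": 0,"dz": 0,"roll": 0,"fingers": 1},{"dx": 0.04,"dy": 0,"dz": 0,"roll": 0,"fingers": 1},{"dx": 0.04,"dy": 0,"dz": 0,"roll": 0,"fingers": 1},{"dx": 0.04,"dy": 0,"dz": 0,"roll": 0,"fingers": 1},{"dx": 0,"dy": 0,"dz": 0,"roll": 0,"fingers": 1}])

```text
time: 20.77
tool_pos: [0.5814, 0.0028, 0.0685]
tcp_rot: [-3.141, -0.025, -0.001]
wrist_force: [-2.2, 1.3, 0.2]
width: 0.007
```

```bash
python3 q3.py
```

```text
t 20.77 tcp [0.5814 0.0028 0.0685] yaw 0.9 zax [ 0.001  0.    -1.   ] F [-2.2   1.29  0.18] w 0.007
yel 16465 rear x 0.5974 y [-0.0412 -0.0109] z 0.106 tilt deg xy [0.  0.1]
red 16826 rear x 0.5968 y [-0.011   0.0191] z 0.1061 tilt deg xy [-0.1  0. ]
```

play_rows(rows=[{"dx": 0.03,"dy": 0,"dz": 0,"roll": 0,"fingers": 1},{"dx": 0.03,"dy": 0,"dz": 0,"roll": 0,"fingers": 1},{"dx": 0.03,"dy": 0,"dz": 0,"roll": 0,"fingers": 1},{"dx": 0,"dy": 0,"dz": 0,"roll": 0,"fingers": 1},{"dx": 0,"dy": 0,"dz": 0,"roll": 0,"fingers": 1}])

```text
time: 21.23
tool_pos: [0.5844, 0.0028, 0.0685]
tcp_rot: [-3.141, -0.025, 0.0]
wrist_force: [-3.5, 0.1, 0.2]
width: 0.002
```

play_rows(rows=[{"dx": 0.03,"dy": 0,"dz": 0,"roll": 0,"fingers": 1},{"dx": 0.03,"dy": 0,"dz": 0,"roll": 0,"fingers": 1},{"dx": 0,"dy": 0,"dz": 0,"roll": 0,"fingers": 1},{"dx": 0,"dy": 0,"dz": 0,"roll": 0,"fingers": 1}])

```text
time: 21.57
tool_pos: [0.5844, 0.0028, 0.0681]
tcp_rot: [-3.141, -0.025, 0.008]
wrist_force: [-8.9, -0.0, 5.9]
width: -0.001
```

It stopped dead at TCP x 0.5844 m with 9 N: red is against the stop. I'll back off, lift clear and look from above.

play_rows(rows=[{"dx": -0.15,"dy": 0,"dz": 0,"roll": 0,"fingers": 1},{"dx": -0.4,"dy": 0,"dz": 0,"roll": 0,"fingers": 1},{"dx": -0.6,"dy": 0,"dz": 0,"roll": 0,"fingers": 1},{"dx": -0.6,"dy": 0,"dz": -0.3,"roll": 0,"fingers": 1},{"dx": -0.6,"dy": 0,"dz": -0.6,"roll": 0,"fingers": 1},{"dx": -0.6,"dy": 0.5,"dz": -0.6,"roll": 0,"fingers": 1},{"dx": 0,"dy": 0.7,"dz": -0.6,"roll": 0,"fingers": 1},{"dx": 0,"dy": 0.7,"dz": -0.6,"roll": 0,"fingers": 1},{"dx": 0,"dy": 0.7,"dz": 0,"roll": 0,"fingers": 1},{"dx": 0,"dy": 0.7,"dz": 0,"roll": 0,"fingers": 1},{"dx": 0,"dy": 0.7,"dz": 0,"roll": 0,"fingers": 1},{"dx": 0,"dy": 0.7,"dz": 0,"roll": 0,"fingers": 1},{"dx": 0,"dy": 0.7,"dz": 0,"roll": 0,"fingers": 1},{"dx": 0,"dy": 0,"dz": 0,"roll": 0,"fingers": 1},{"dx": 0,"dy": 0,"dz": 0,"roll": 0,"fingers": 1}])

```text
time: 22.82
tool_pos: [0.4732, -0.217, 0.1772]
tcp_rot: [3.14, 0.02, 0.004]
wrist_force: [-0.4, -0.1, 0.1]
width: -0.002
```

Run:
```python
from h import *
tool();c=cam('top');P=cloud(c);h=hsv(c).astype(int);H,S,V=h[...,0],h[...,1],h[...,2]
f=lambda i,k:cv2.resize(i,None,fx=k,fy=k,interpolation=cv2.INTER_CUBIC)
b=cam('scene')
im=np.hstack([f(c['pixels'][135:235,240:345],4),f(b['pixels'][155:235,285:400],3.3)[:264].repeat(1,0) if 0 else cv2.resize(b['pixels'][150:240,290:380],(380,400),interpolation=cv2.INTER_CUBIC)]);cv2.imwrite('pics/f1.png',im[...,::-1]);print(im.shape)
near=(c['depth']>0)&(P[...,0]>.57)&(P[...,0]<.735)&(P[...,1]>-.06)&(P[...,1]<.16)&(P[...,2]>.098)&(P[...,2]<.125)
m={'yel':(S>110)&(H>20)&(H<36),'red':(S>130)&((H<8)|(H>172)),'blue':(S>110)&(H>98)&(H<128)}
for n,k in m.items():
    q=P[near&k];r=cv2.minAreaRect((q[:,:2]*1000).astype(np.float32))
    A=np.c_[q[:,:2]-q[:,:2].mean(0),np.ones(len(q))];g=np.degrees(np.linalg.lstsq(A,q[:,2],rcond=None)[0][:2])
    print(n,len(q),np.round(r[0],1),np.round(r[1],1),round(r[2],1),'x',(np.percentile(q[:,0],[1,99])*1000).round(1),'z',np.percentile(q[:,2],[5,50,95]).round(4),'tilt',g.round(1))
q=P[near];print('row',cv2.minAreaRect((q[:,:2]*1000).astype(np.float32)),np.percentile(q[:,2],[1,50,99]).round(4))
for y0 in(.035,.065):
    q=P[near&(abs(P[...,1]-y0)<.012)];print(y0,(np.percentile(q[:,0],[1,99])*1000).round(1),np.percentile(q[:,2],[5,50,95]).round(4))
```

```text
t 22.82 tcp [ 0.4732 -0.217   0.1772] yaw 0.74 zax [ 0.003 -0.002 -1.   ] F [-0.43 -0.11  0.08] w -0.002
(400, 800, 3)
yel 302 [657.1 -24.3] [116.9  28.5] 0.6 x [599. 712.] z [0.1017 0.1061 0.1102] tilt [-0.   0.1]
red 267 [656.3   6.9] [115.9  28.5] 1.0 x [598.5 710.9] z [0.102  0.1064 0.1099] tilt [-0.1  0.9]
blue 267 [653.5  36.3] [114.9  28.4] 2.0 x [596.4 708.7] z [0.1022 0.106  0.1109] tilt [-0.  -1.4]
row ((655.3163452148438, 35.42903137207031), (119.40574645996094, 148.20654296875), 1.3833885192871094) [0.1002 0.1063 0.1118]
0.035 [596.6 709.9] [0.1023 0.1063 0.1103]
0.065 [595.7 709.2] [0.102  0.1062 0.1102]
```

View pics/f1.png

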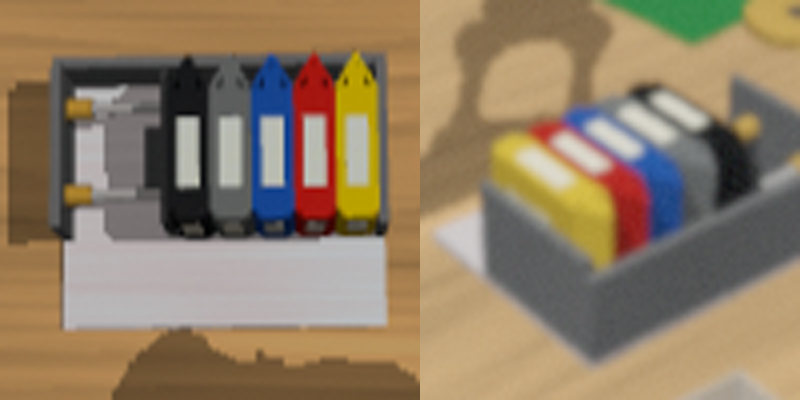

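The row is flush: black, grey, blue, red, yellow at crop px x 187, 230, 272, 314, 357, all upright, with the arm clear. Handing in.

```bash
python3 -c "
from h import *
print(bot.finish_job());tool()"
```

```text
the job is handed in; nothing more can be done
None
the job is handed in; nothing more can be done
```

The red case is back in the rack, directly left of the yellow one, and the job is handed in; no verdict was given.

I gripped it near its spine and eased the nose into the seam between blue and yellow, moving diagonally while blue swung aside. After releasing it I pushed it home with the closed fingers. The wrist force stayed at about 9 N or less in every reading, and the job took about 23 s of the 70 s.

**Last checks**
- **Red and yellow:** they measured 31.2 mm centre to centre. Red's spine faces the robot, level with yellow's to within about 1 mm and in line with the rack within about 0.5°.
- **Height and tilt:** every case top is at about 0.106 m, so all five stand on the rack floor. The fitted tilt of yellow, red and blue is at most 1.4°. I checked grey and black only by height and by eye.
- **How far in:** blue and black read 1 to 2 mm short of the line of the others. That is less than a top-camera pixel (about 3 mm) and inside the 6 mm allowance, so I left them.
- **Bystanders:** the arm never went near them. I did not measure their positions again.

The top and wrist cameras disagreed by about 2 mm sideways. I allowed for this by measuring the nose against the seam within one image and by contact force.

I went over the picture budget, viewing 12 against 10.

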